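# Lock away the water-test kit

### The job

Put the laundry's water-test kit away in the child-safe locker: push every test rod down to the bottom of a vial, one rod to a vial, and stand every stoppered jar upright on the locker's floor. When all of it is inside, shut the lid fully, and only then slide the bolt fully home through its keeper. Leave the bottles, the cup and the tray where they stand.

Things in the scene. Friction and masses are not known exactly. Their poses are not given: they have to be found in the camera images.
- locker: fixed plywood locker. Origin: underside centre of its open box, 200 (x) x 140 (y) x 100 mm high outside, walls and floor 6 mm. On its -y side a solid deck (y -70 to -210 mm, same x extent, top 108 mm high) carries the bolt; the lid is hinged on top of the +y wall. Three vials stand inside along the -y wall (x -55, 0, +55, y -44 mm) behind a low rail (y -29 mm, top at 28 mm)
- vial0 (a point): centre of the inside bottom of a clear vial fixed in the locker, 10 mm above the locker's underside; inside diameter 14 mm, inside depth 46 mm, outside 21 mm; open at the top (rim 56 mm above the counter)
- vial1 (a point): centre of the inside bottom of a clear vial fixed in the locker, 10 mm above the locker's underside; inside diameter 14 mm, inside depth 46 mm, outside 21 mm; open at the top (rim 56 mm above the counter)
- vial2 (a point): centre of the inside bottom of a clear vial fixed in the locker, 10 mm above the locker's underside; inside diameter 14 mm, inside depth 46 mm, outside 21 mm; open at the top (rim 56 mm above the counter)
- jar_floor (a point): centre of the free floor for the jars inside the locker (locker x 0, y +18 mm, 6 mm above the counter): 188 mm along the locker's x by 93 mm along its y, between the vials' rail and the +y wall; room for all the jars side by side
- lid (a joint): angle of the locker's lid: 0 = shut on the rim, grows as it swings up and away to the locker's +y side, limit 2.1; starts wide open. It stays where left (hinge friction 0.35 Nm, lid 300 g). Hinge line: along the locker's x at y +70 mm, 100 mm up. Shut, its top is flush with the deck. Closed fingertips can push its outer face over and press it down
- lid_edge (a point): middle of the lid's free edge, at half its thickness. Lid: 200 mm (along the locker's x) x 140 mm (hinge to free edge) x 8 mm. On its outer face, 40 mm towards the locker's +x from here and 14 mm in from the edge, is the bolt's keeper: a steel staple 26 mm wide, 12 mm long, 24 mm high
- bolt (a joint): slide of the steel barrel bolt along the locker's +y, from 0 (fully drawn) to 0.040 m (fully home through the keeper on the shut lid, an end stop); friction about 2.5 N, stays where left, starts drawn or nearly so
- bolt_knob (a point): top of the bolt's upright knob: a 12 mm round steel post, top 50 mm above the deck (158 mm above the counter), free to grip over its upper 25 mm; at the locker's x +40 mm, y -135 mm drawn, -95 mm home. The bolt is an 11 mm bar, axis 12 mm above the deck; its two guides are 22 mm high
- stand: white draining block fixed on the counter, 160 (its x) x 50 x 50 mm, origin at its underside centre, with three 11 mm holes 40 mm deep, 50 mm apart along its x, in which the rods stand at first
- rod0: white test rod, 85 mm long, 30 g: a 9 mm round shaft with a blunt tip, and for its upper 25 mm a grey head of 16 mm diameter. Origin: the tip; z runs along the rod up to the head. May be absent
- rod1: white test rod, 85 mm long, 30 g: a 9 mm round shaft with a blunt tip, and for its upper 25 mm a grey head of 16 mm diameter. Origin: the tip; z runs along the rod up to the head. May be absent
- rod2: white test rod, 85 mm long, 30 g: a 9 mm round shaft with a blunt tip, and for its upper 25 mm a grey head of 16 mm diameter. Origin: the tip; z runs along the rod up to the head. May be absent
- jar0: squat amber jar, 46 mm in diameter and 32 mm high, with a black stopper of 18 mm diameter standing 26 mm above it (58 mm in all); the stopper is fast in the jar and makes the grip; 100 to 200 g. Origin: underside centre. May be absent
- jar1: squat amber jar, 46 mm in diameter and 32 mm high, with a black stopper of 18 mm diameter standing 26 mm above it (58 mm in all); the stopper is fast in the jar and makes the grip; 100 to 200 g. Origin: underside centre. May be absent
- jar2: squat amber jar, 46 mm in diameter and 32 mm high, with a black stopper of 18 mm diameter standing 26 mm above it (58 mm in all); the stopper is fast in the jar and makes the grip; 100 to 200 g. Origin: underside centre. May be absent
- detergent: large bottle, 72 mm diameter, 200 mm high; not part of the job
- softener: bottle, 60 mm diameter, 170 mm high; not part of the job
- dosing_cup: white cup, 68 mm diameter, 60 mm high; not part of the job
- peg_tray: wooden tray 90 x 130 x 40 mm; not part of the job
Mind the look-alikes: they are no part of the job. Leave any purple look-alike of the jar2 alone.

How it is judged:
By the outcome, as a careful person would: the job done as asked, in the order asked, and still so for the second after the job is handed in, with the robot touching nothing.
Of rod0, rod1, rod2 only 2 to 3 are there at a start; the rules pass over those that are not, and their reading is None.
Of jar0, jar1, jar2 only 2 to 3 are there at a start; the rules pass over those that are not, and their reading is None.
At some moment in a run one of jar0, jar1, jar2 may be knocked a few centimetres aside while the robot is not near it.
It also fails if it takes over 210 s, if anything falls off the work surface, if the arm or the gripper's body presses on something with over 40 N, if the wrist force passes 120 N, or if a joint passes its speed limit or range.

### The arm

A 6-joint arm with a two-finger parallel gripper is mounted at the origin on the work surface. World frame = base frame: x ahead of the robot, y to its left, z up, the work surface at z = 0. Lengths are in mm, angles in rad, forces in N, time in s.
With the tool pointing down it reaches from about 350 to 875 mm from the base axis. Payload 4.2 kg.
Tool frame: the origin (TCP) lies between the finger pads; the fingertips stand 11 mm ahead of it and the grasp point (between the pads) lies 8 mm behind it; z points along the fingers, y is the direction in which the jaws open and shut (so a half turn about z gives the same grasp; the last joint's range is limited). The gripper opens to 85 mm and grips with 20 to 120 N. Pads are 22 mm wide; open, the fingers measure 114 mm over their backs; the gripper's body (76 mm by 85 mm) begins 54 mm behind the grasp point. The pads swing forward as they close: fully open they stand 13 mm farther back than shut.
Start: joints at [1.446, 0.385, 0.008, 0, -1.194, -0.259], TCP at [233.996, 579.521, 242.312] pointing down, gripper open.
Joint ranges: [-3.14, 3.14], [-1.21, 2.06], [-1.07, 1.41], [-3.16, 2.05], [-2.99, -0.16], [-3.1, 3.1]. Speed limits (rad/s): [2.79, 2.79, 3.14, 3.14, 3.14, 3.14].

### API

Orientations are given as a unit quaternion [x, y, z, w].
In Python, from bench import * gives the robot as it stands. The module is installed in compiled form; this text tells all that it offers.
- The arm moves only by the tool drive_tool, never from a script. Its argument "increments" is a list of rows, each a list of 3 entries, a list of its own where there are three numbers: the gripper command: -1 is shut, 1 is fully open, values between are in proportion, then the shift along the tool's x, y, z scaled (see below), then the turn about the tool's z scaled (see below). In form: [[hand, [tx, ty, tz], turn], ...]. A call has 1 to 20 rows; each row shifts and turns the commanded pose from where the row before left it, along the tool's axes as they then stand; what a row does not reach is not made up. The controller multiplies each number of a shift by 0.3 m and each number of a turn by 2 rad. A row lasts 1/8 s, in which the tool goes at most 62.5 mm and 10.7 degrees, less where a joint would pass 70% of its speed; a pose out of reach is approached as far as the arm can. A call with a number of a shift or a turn outside -1 to 1 is refused whole. A call with a gripper value outside its range is refused whole. The fingers move at their own pace and stop on an object; the grip force is fixed at half the most. Time passes only in rows, so rows that do not move let the fingers close. It gives the time, the measured TCP pose, the force and the opening at its end, in the units of the state.
- read_state(): the state, without advancing time (a new reading comes with each control period).
- get_image(name): name is "scene" or "top"; returns the picture (420x560x3 uint8, red, green, blue); there is no depth.
- calibration(name): a dict with "fovy" (degrees; the focal length in pixels is half the picture's height over the tangent of half this angle, whatever the lens; pixels are square), "cx", "cy" (the principal point, pixels), "R" (3x3) and "t" (3): a world point X has camera coordinates R X + t. Camera axes: x right, y down, z forward; pixel columns grow to the right and rows downward; lengths in mm; the calibration is good to about 2 mm. A picture is of the moment at which its call begins. calibration takes no time and is no camera call.
- job_done(): hands the job in, once; it reports no verdict.
The state is a dict: "clock": time; "joints": joint angles; "joint_vel": joint speeds; "joint_efforts": joint torques, N m; "position": TCP position; "ee_rot": TCP orientation; "contact_force": force on the tool from outside, world axes, zero at the start; "wrist_torque": the same for the moment, N m; "gripper_width": finger opening in mm.
Only numpy, scipy, OpenCV 4.12 (cv2) and the standard library are available. Lean on these libraries where they do the work, as an engineer would, in place of code of your own. Each camera call takes 0.05 s, during which the arm holds its last target.

## Working session

There is one attempt and no reset: what is moved stays moved. The work goes in short steps, Python scripts to look and compute and a tool call to move; the robot and the scene stay as the last step left them, time stands still between calls to the robot, and variables do not carry over. Pictures are saved under pics/ and viewed, and the job is handed in when it is done.

Besides the shell and the picture viewer there is one more tool, called after "Call:" as name(argument=value, ...), one argument or row to a line, values as JSON. drive_tool: Moves the arm, as the interface text tells. Shifts and turns lie within -1 to 1; 1 stands for 0.3 m of shift or 2 rad of turn. Its arguments: {"type":"object","properties":{"increments":{"type":"array"}},"required":["increments"]}

```bash
ls; mkdir -p pics; python3 - <<'E'
from bench import *
import cv2
print(read_state())
for n in("scene","top"):
    c=calibration(n);print(n,c)
    im=get_image(n);cv2.imwrite(f"pics/{n}0.png",im[:,:,::-1])
E
```

```text
pics
{'clock': 0.0, 'joints': array([ 1.44560158e+00,  3.85556917e-01,  6.62691273e-03, -5.21857141e-04,
       -1.19400846e+00, -2.58609568e-01]), 'joint_vel': array([-6.93157468e-04,  8.25163466e-04,  1.41461309e-04,  6.95200517e-05,
       -6.32088471e-04, -5.36934255e-04]), 'joint_efforts': array([ 1.10946810e-03, -3.92283905e+01,  1.88398468e+01,  4.18609142e+00,
       -4.64784389e-03, -8.67514807e-07]), 'position': array([233.79126905, 579.01654695, 241.21838072]), 'ee_rot': array([ 9.81624263e-01, -1.90820860e-01, -1.70587348e-04,  1.08484971e-03]), 'contact_force': array([-0.18143069, -0.40264983,  0.36058973]), 'wrist_torque': array([ 0.03805736, -0.06220009, -0.01116739]), 'gripper_width': 85.50059217051121}
scene {'fovy': 45.5914378650626, 'cx': 272.4364294862871, 'cy': 211.96953342901904, 'R': array([[-0.45742572,  0.88915215, -0.01304442],
       [ 0.65756389,  0.32833678, -0.678089  ],
       [-0.59864133, -0.31875289, -0.73486403]]), 't': array([ 296.2921312 , -256.9475564 , 1494.78974146])}
top {'fovy': 52.026784023369814, 'cx': 273.71481179009834, 'cy': 212.5404179286221, 'R': array([[ 0.00554051, -0.99979444,  0.01950313],
       [-0.98237264, -0.00908618, -0.18671219],
       [ 0.18685102, -0.01812486, -0.98222105]]), 't': array([ -66.68587774,  583.03695303, 1004.27850585])}
```

View pics/scene0.png

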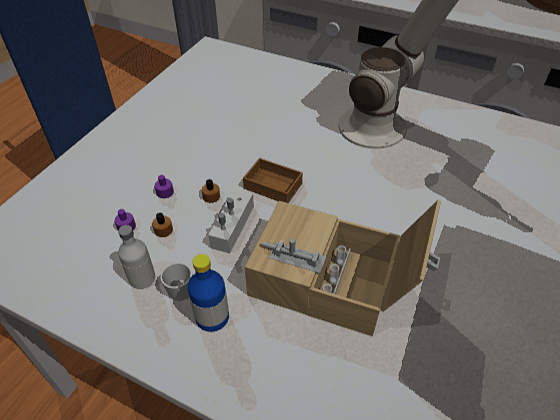

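View pics/top0.png

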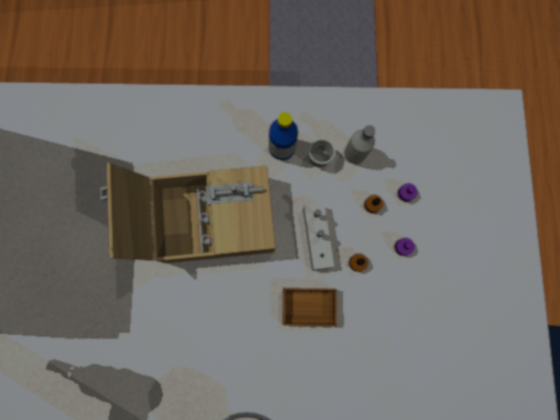

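The scene shows two rods (stand around (230,210)), two amber jars ((210,190) and (162,225)), two purple look-alikes, and the lid wide open. I'll zoom in to measure.

```bash
cat > h.py <<'E'
import numpy as np, cv2
from bench import *
C={n:calibration(n) for n in("scene","top")}
for c in C.values():
    c["f"]=210/np.tan(np.radians(c["fovy"]/2)); c["R"]=np.array(c["R"]);c["t"]=np.array(c["t"])
def proj(n,X):
    c=C[n];p=np.atleast_2d(X)@c["R"].T+c["t"]
    return np.c_[c["f"]*p[:,0]/p[:,2]+c["cx"],c["f"]*p[:,1]/p[:,2]+c["cy"]]
def ray(n,u,v):
    c=C[n];d=c["R"].T@np.array([(u-c["cx"])/c["f"],(v-c["cy"])/c["f"],1]);o=-c["R"].T@c["t"];return o,d/np.linalg.norm(d)
def onz(n,u,v,z):
    o,d=ray(n,u,v);return o+d*(z-o[2])/d[2]
def tri(a,b): # a=(u,v) scene, b top
    A=[];B=[]
    for n,(u,v) in(("scene",a),("top",b)):
        o,d=ray(n,u,v);P=np.eye(3)-np.outer(d,d);A.append(P);B.append(P@o)
    X=np.linalg.lstsq(np.vstack(A),np.hstack(B),rcond=None)[0]
    return X,[np.linalg.norm(p@X-b) for p,b in zip(A,B)]
def snap(n,name,box=None,s=1):
    im=get_image(n)[:,:,::-1].copy();cv2.imwrite(f"pics/{name}_raw.png",im)
    if box: x0,y0,x1,y1=box;cv2.imwrite(f"pics/{name}.png",cv2.resize(im[y0:y1,x0:x1],None,fx=s,fy=s,interpolation=cv2.INTER_CUBIC))
    return im
E
python3 - <<'E'
from h import *
a=cv2.imread("pics/top0.png");b=cv2.imread("pics/scene0.png")
r=lambda im,x0,y0,x1,y1,s:np.clip(1.5*cv2.resize(im[y0:y1,x0:x1].astype(np.float32),None,fx=s,fy=s,interpolation=cv2.INTER_CUBIC),0,255).astype(np.uint8)
cv2.imwrite("pics/tz1.png",r(a,100,150,290,275,4));cv2.imwrite("pics/tz2.png",r(a,280,160,430,280,5))
cv2.imwrite("pics/sz1.png",r(b,230,190,450,340,3.5));cv2.imwrite("pics/sz2.png",r(b,100,160,260,260,5))
for n,im in(("top",a),("scene",b)):
    h=cv2.cvtColor(im,cv2.COLOR_BGR2HSV)
    m=cv2.inRange(h,(5,170,60),(16,255,255))
    k,l,st,ce=cv2.connectedComponentsWithStats(m)
    for i in range(1,k):
        if 30<st[i,4]<2000: print(n,ce[i],st[i],onz(n,*ce[i],16))
E
```

```text
top [372.59398496 204.41353383] [366 196  16  16 133] [ 614.72237401 -317.90961785   16.        ]
top [357.575 262.65 ] [350 255  17  16 160] [ 464.92434919 -274.40844414   16.        ]
top [311.08055925 307.25299601] [ 284  290   52   35 1502] [ 354.91921717 -156.28577163   16.        ]
scene [159.77966102  71.15254237] [143  60  32  27  59] [  51.13104422 -734.33073783   16.        ]
scene [ 33.47252747 175.91208791] [  0 156  55  49  91] [ 625.88368373 -732.77629567   16.        ]
scene [262.890625 166.21875 ] [243 159  48  20  64] [ 317.63936134 -198.72454337   16.        ]
scene [211.59124088 192.78832117] [202 184  17  17 137] [ 466.57713442 -269.58166853   16.        ]
scene [163.48905109 227.29927007] [152 217  19  19 137] [ 619.31603413 -311.48678878   16.        ]
```

View pics/tz1.png

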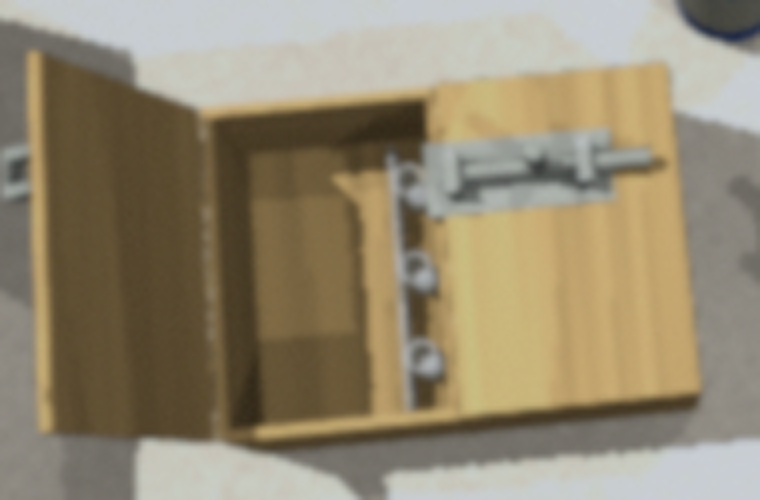

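View pics/tz2.png

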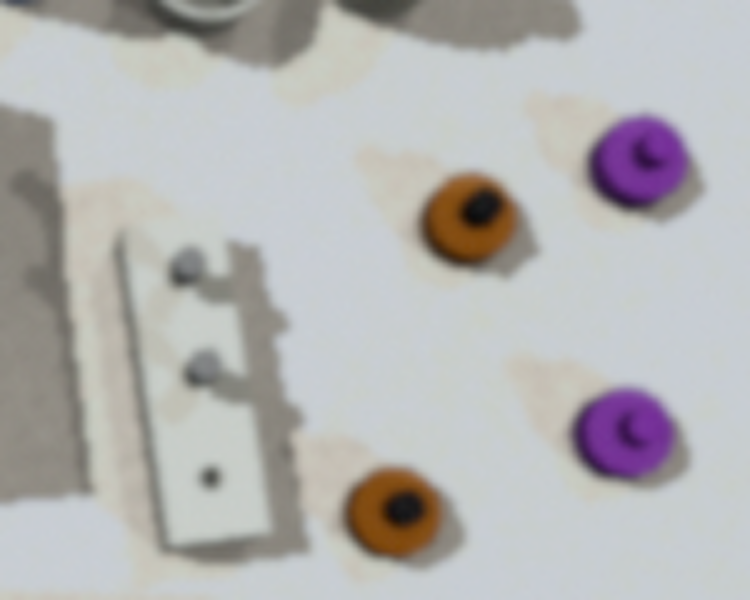

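View pics/sz1.png

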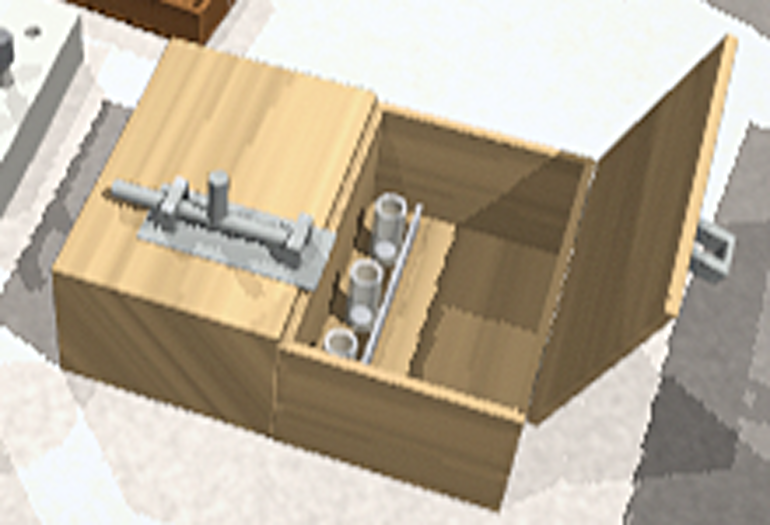

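View pics/sz2.png

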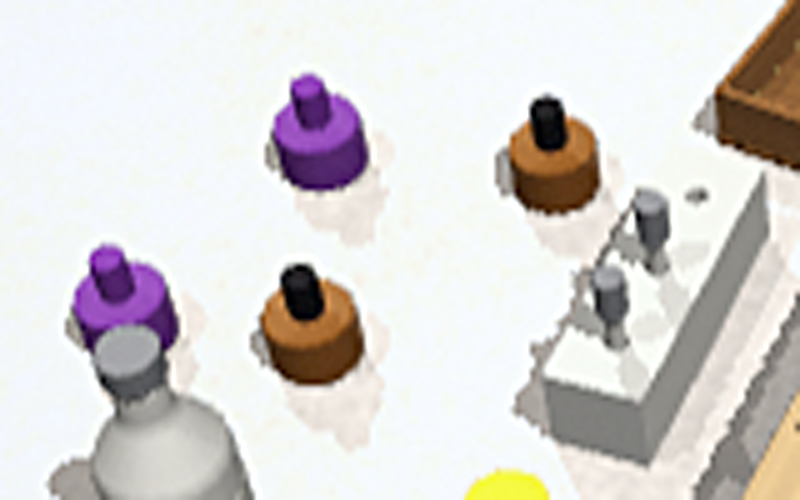

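```bash
python3 - <<'E'
from h import *
for n in C: print(n,-C[n]["R"].T@C[n]["t"],C[n]["f"])
def Z(x0,y0,s): return lambda u,v:((u+.5)/s-.5+x0,(v+.5)/s-.5+y0)
t=Z(100,150,4);s=Z(230,190,3.5)
L=[((100,-210,108),(55,270),(665,63)),((-100,-210,108),(175,40),(698,393)),((-100,-70,108),(378,92),None),((100,-70,108),(278,338),(427,95)),((100,70,100),(523,416),(203,110)),((-100,70,100),(592,160),(222,438))]
P=[];Q=[]
for l,a,b in L:
    if b is None: continue
    X,e=tri(s(*a),t(*b));print(l,X.round(1),np.round(e,1));P.append(l);Q.append(X)
P=np.array(P,float);Q=np.array(Q)
p=P[:,:2]-P[:,:2].mean(0);q=Q[:,:2]-Q[:,:2].mean(0)
yaw=np.arctan2((p[:,0]*q[:,1]-p[:,1]*q[:,0]).sum(),(p*q).sum())
R=np.array([[np.cos(yaw),-np.sin(yaw)],[np.sin(yaw),np.cos(yaw)]])
o=Q[:,:2].mean(0)-R@P[:,:2].mean(0)
print("yaw",np.degrees(yaw),"org",o);print(P[:,:2]@R.T+o-Q[:,:2])
for v in(-55,0,55):
    X=np.r_[R@[v,-44]+o,56];print(v,X,proj("scene",X),proj("top",X))
a=cv2.imread("pics/top0.png");b=cv2.imread("pics/scene0.png")
def cr(im,x0,y0,w,h,s,name): cv2.imwrite(f"pics/{name}.png",np.clip(1.7*cv2.resize(im[y0:y0+h,x0:x0+w].astype(np.float32),None,fx=s,fy=s,interpolation=cv2.INTER_CUBIC),0,255).astype(np.uint8))
cr(a,300,195,80,60,10,"c_top_rods");cr(b,200,180,80,60,10,"c_sc_rods");cr(a,190,180,60,75,8,"c_top_v");cr(b,310,235,70,70,8,"c_sc_v")
cr(a,340,190,50,80,7,"c_top_j");cr(b,145,170,80,75,8,"c_sc_j")
E
```

```text
scene [1199.33399894  297.38510258  928.0988658 ] 499.6747663842696
top [ 385.47856443  -43.17218455 1096.58417417] 430.308506922057
(100, -210, 108) [688.6 -40.9 104.3] [1.2 1.2]
(-100, -210, 108) [490.7 -61.9 103.9] [1.1 1.1]
(100, -70, 108) [669.7  97.4 100.9] [2.7 2.7]
(100, 70, 100) [657.6 233.8 100.6] [1.3 1.3]
(-100, 70, 100) [463.4 211.8  98.5] [1.1 1.1]
yaw 6.186404077118946 org [566.57821067 155.46264288]
[[ 0.04184307 -1.60209749]
 [-0.9274173  -2.18517484]
 [ 3.81417721 -0.75590025]
 [ 0.80591503  2.06528969]
 [-3.73451802  2.47788289]]
-55 [516.64009134 105.7918845   56.        ] [[341.40720292 247.75403616]] [[204.2558787  238.95798216]]
0 [571.31980234 111.71887408  56.        ] [[334.45878441 266.50603612]] [[202.62651684 216.75246935]]
55 [625.99951333 117.64586367  56.        ] [[327.04834116 286.50492241]] [[201.02811435 194.9688815 ]]
```

View pics/c_top_rods.png

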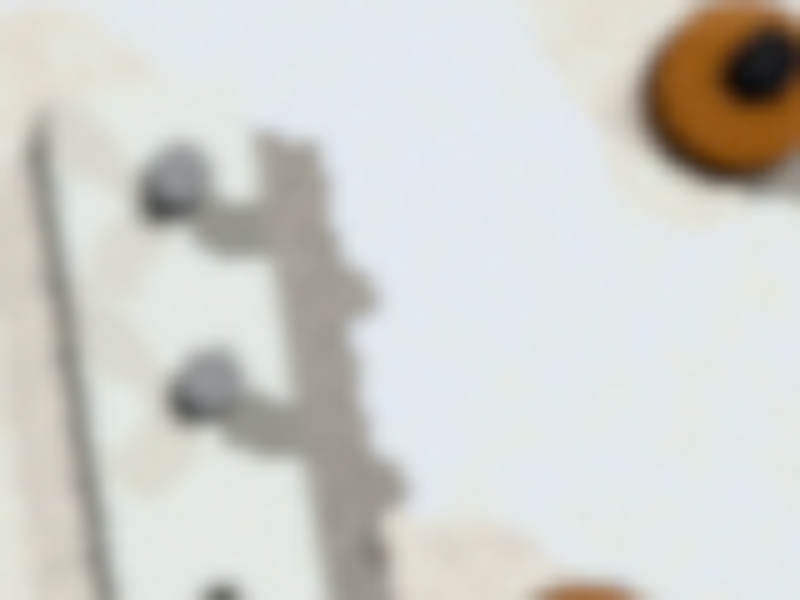

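View pics/c_sc_rods.png

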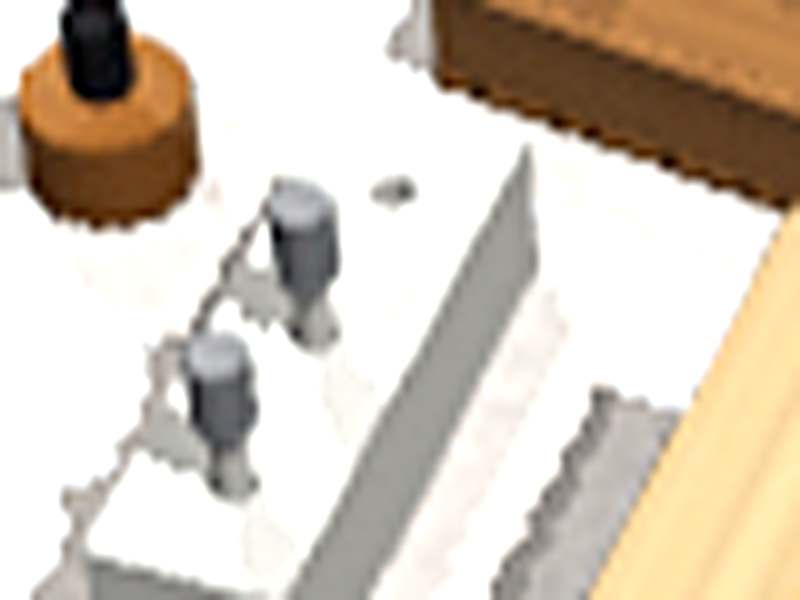

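View pics/c_top_v.png

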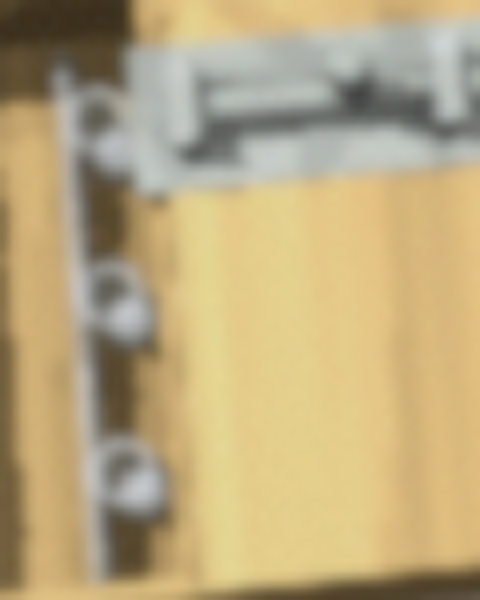

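View pics/c_sc_v.png

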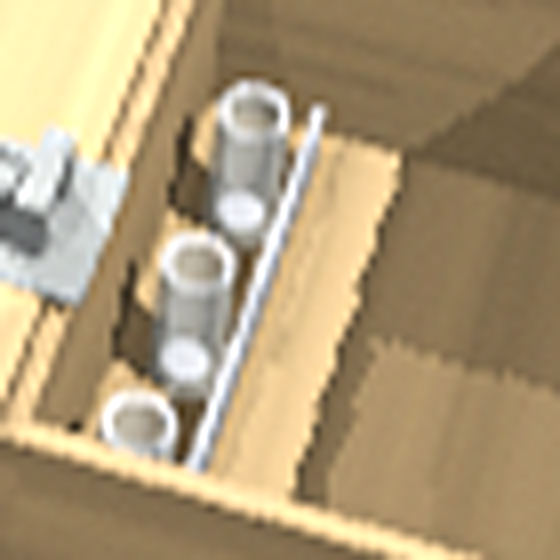

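View pics/c_top_j.png

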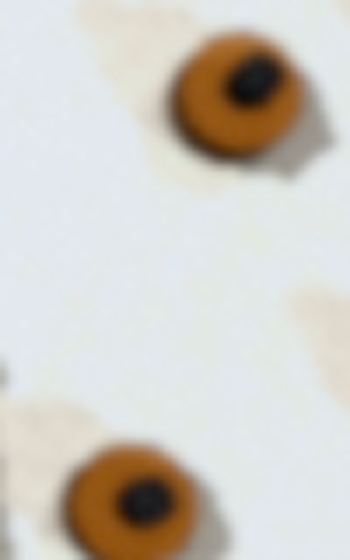

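View pics/c_sc_j.png

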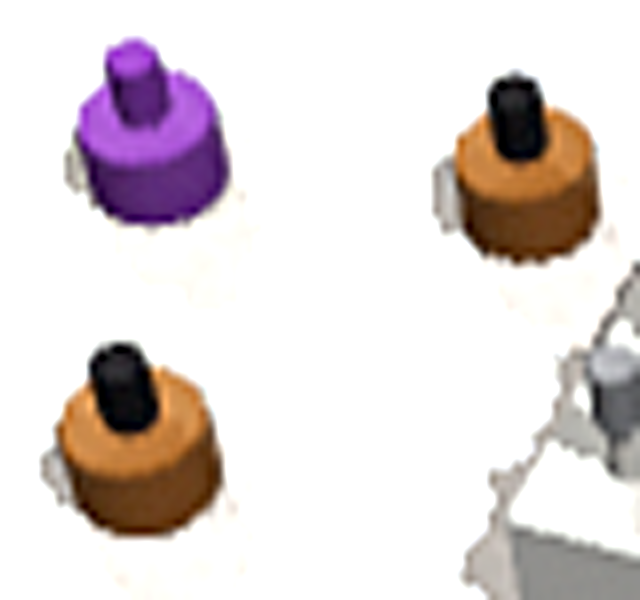

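```bash
python3 - <<'E'
from h import *
def Z(x0,y0,s): return lambda u,v:((u+.5)/s-.5+x0,(v+.5)/s-.5+y0)
def go(name,zs,zt,s,t,z):
    a,b=zs(*s),zt(*t);X,e=tri(a,b)
    print(name,X.round(1),round(e[0],1),"| scene@z",onz("scene",*a,z)[:2].round(1),"top@z",onz("top",*b,z)[:2].round(1))
zs,zt=Z(310,235,8),Z(190,180,8)
for n,s,t in(("v0 -",(254,108),(128,467)),("v1",(199,261),(117,292)),("v2 +",(139,422),(102,118))): go(n,zs,zt,s,t,56)
zs,zt=Z(200,180,10),Z(300,195,10)
go("rodA",zs,zt,(220,350),(177,175),95)
go("rodB",zs,zt,(301,202),(210,378),95)
go("holeC",zs,zt,(393,190),(222,595),50)
zs,zt=Z(145,170,8),Z(340,190,7)
go("jarnear",zs,zt,(515,86),(148,500),58)
go("jarfar",zs,zt,(119,354),(257,77),58)
E
```

```text
v0 - [518.5 104.4  56.2] 1.8 | scene@z [517.5 105.9] top@z [519.2 102.7]
v1 [572.6 110.1  54.3] 2.1 | scene@z [573.  112.4] top@z [573.1 108. ]
v2 + [627.5 116.4  54.3] 1.7 | scene@z [628.  118.2] top@z [627.7 114.5]
rodA [ 578.2 -164.7   93.5] 0.6 | scene@z [ 579.2 -163.3] top@z [ 578.2 -165.1]
rodB [ 529.6 -172.    93.4] 0.4 | scene@z [ 530.7 -170.7] top@z [ 529.6 -172.2]
holeC [ 482.  -178.7   50.8] 1.4 | scene@z [ 481.  -177.8] top@z [ 482.7 -180.1]
jarnear [ 465.8 -273.    58.3] 0.1 | scene@z [ 465.5 -273.1] top@z [ 465.9 -273.2]
jarfar [ 615.6 -316.8   58.2] 0.1 | scene@z [ 615.5 -317. ] top@z [ 615.6 -316.8]
```

Call:
drive_tool(
  increments=[
    [-0.2, [0, 0, -0.04], 0.09],
    [-0.2, [0, 0, -0.04], 0.09],
    [-0.2, [0, 0, -0.04], 0.09],
    [-0.2, [0, 0, -0.04], 0.09],
    [-0.2, [0, 0, -0.04], 0.09],
    [-0.2, [0, 0, -0.04], 0.09],
    [-0.2, [0, 0, 0], 0],
  ],
)

```text
clock: 0.98
position: [234.0, 579.8, 314.8]
ee_rot: [0.745, -0.668, -0.0, -0.001]
contact_force: [0.2, 0.1, 0.1]
gripper_width: 34.5
```

```bash
cat >> h.py <<'E'
def plan(*tg):
    s=read_state();q=s["ee_rot"];yaw=2*np.arctan2(q[1],q[0]);p=np.array(s["position"])
    print("pos",p.round(1),"yaw",round(np.degrees(yaw),2),"F",np.round(s["contact_force"],1),"w",round(s["gripper_width"],1),"t",round(s["clock"],2))
    for T in tg:
        T=np.array(T,float);d=T-p;x=np.array([np.cos(yaw),np.sin(yaw)]);y=np.array([np.sin(yaw),-np.cos(yaw)])
        v=np.array([d[:2]@x,d[:2]@y,-d[2]])/300;n=max(1,int(np.ceil(np.linalg.norm(v)/.2)))
        print(T,"total",v.round(4),"rows",n,"each",(v/n).round(4));p=T
E
python3 -c "
from h import *
plan((578.5,-164.5,300),(578.5,-164.5,120),(578.5,-164.5,76))"
```

```text
pos [234.  579.8 314.8] yaw -83.75 F [0.2 0.1 0.1] w 34.5 t 0.97
[ 578.5 -164.5  300. ] total [ 2.5911 -0.8714  0.0494] rows 14 each [ 0.1851 -0.0622  0.0035]
[ 578.5 -164.5  120. ] total [0.  0.  0.6] rows 3 each [0.  0.  0.2]
[ 578.5 -164.5   76. ] total [0.     0.     0.1467] rows 1 each [0.     0.     0.1467]
```

Call:
drive_tool(
  increments=[
    [-0.2, [0.173, -0.058, 0.003], 0],
    [-0.2, [0.173, -0.058, 0.003], 0],
    [-0.2, [0.173, -0.058, 0.003], 0],
    [-0.2, [0.173, -0.058, 0.003], 0],
    [-0.2, [0.173, -0.058, 0.003], 0],
    [-0.2, [0.173, -0.058, 0.003], 0],
    [-0.2, [0.173, -0.058, 0.003], 0],
    [-0.2, [0.173, -0.058, 0.003], 0],
    [-0.2, [0.173, -0.058, 0.003], 0],
    [-0.2, [0.173, -0.058, 0.003], 0],
    [-0.2, [0.173, -0.058, 0.003], 0],
    [-0.2, [0.173, -0.058, 0.003], 0],
    [-0.2, [0.173, -0.058, 0.003], 0],
    [-0.2, [0.173, -0.058, 0.003], 0],
    [-0.2, [0.173, -0.058, 0.003], 0],
    [-0.2, [0, 0, 0], 0],
    [-0.2, [0, 0, 0], 0],
  ],
)

```text
clock: 3.1
position: [576.1, -166.6, 299.7]
ee_rot: [0.744, -0.668, -0.001, 0.001]
contact_force: [-0.8, -0.0, 0.1]
gripper_width: 33.9
```

```bash
python3 -c "
from h import *
plan((578.5,-164.5,130),(578.5,-164.5,76))"
```

```text
pos [ 576.1 -166.6  299.7] yaw -83.8 F [-0.8 -0.   0.1] w 33.9 t 3.1
[ 578.5 -164.5  130. ] total [-0.0062 -0.0086  0.5657] rows 3 each [-0.0021 -0.0029  0.1886]
[ 578.5 -164.5   76. ] total [0.   0.   0.18] rows 1 each [0.   0.   0.18]
```

Call:
drive_tool(
  increments=[
    [-0.2, [-0.002, -0.003, 0.188], 0],
    [-0.2, [-0.002, -0.003, 0.188], 0],
    [-0.2, [-0.002, -0.003, 0.188], 0],
    [-0.2, [0, 0, 0], 0],
    [-0.2, [0, 0, 0], 0],
  ],
)

```text
clock: 3.72
position: [580.7, -164.1, 134.2]
ee_rot: [0.745, -0.667, 0.002, -0.001]
contact_force: [0.6, 0.6, 0.6]
gripper_width: 33.9
```

```bash
python3 -c "
from h import *
plan((578.5,-164.5,76))
snap('scene','s1',(170,130,290,220),5);snap('top','t1',(270,150,390,250),5)"
```

```text
pos [ 580.7 -164.1  134.2] yaw -83.72 F [0.6 0.6 0.6] w 33.9 t 3.73
[ 578.5 -164.5   76. ] total [0.0005 0.0075 0.1941] rows 1 each [0.0005 0.0075 0.1941]
```

View pics/s1.png

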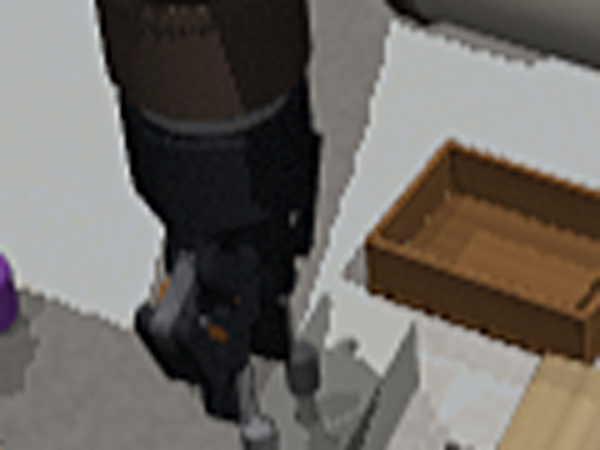

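View pics/t1.png

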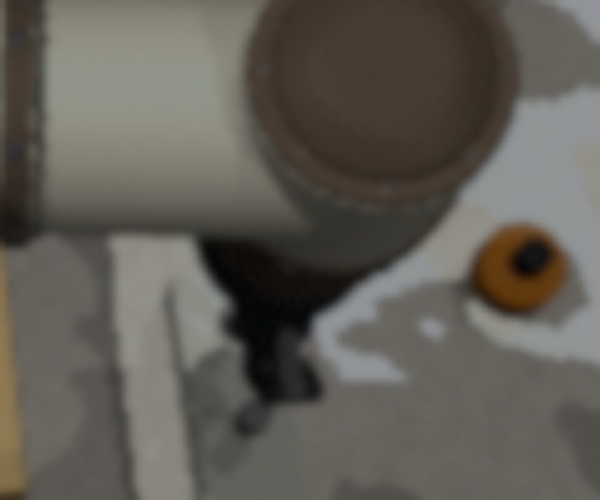

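```bash
python3 -c "
from h import *
s=read_state();p=s['position'];print(p)
u=np.array([np.sin(np.radians(-83.8)),-np.cos(np.radians(83.8)),0])
for k in(-17,0,17):
  X=p+u*k+[0,0,-11]; print(k,X.round(1),((proj('scene',X)-[170,130]+.5)*5-.5).round(0),((proj('top',X)-[270,150]+.5)*5-.5).round(0))
im=cv2.imread('pics/s1_raw.png')[170:230,190:250].astype(np.float32)
cv2.imwrite('pics/s1b.png',np.clip(2.2*cv2.resize(im,None,fx=10,fy=10,interpolation=cv2.INTER_CUBIC),0,255).astype(np.uint8))
"
```

```text
[ 581.07404484 -164.33860945  135.00776955]
-17 [ 598.  -162.5  124. ] [[233. 409.]] [[240. 258.]]
0 [ 581.1 -164.3  124. ] [[250. 383.]] [[244. 294.]]
17 [ 564.2 -166.2  124. ] [[266. 357.]] [[249. 330.]]
```

View pics/s1b.png

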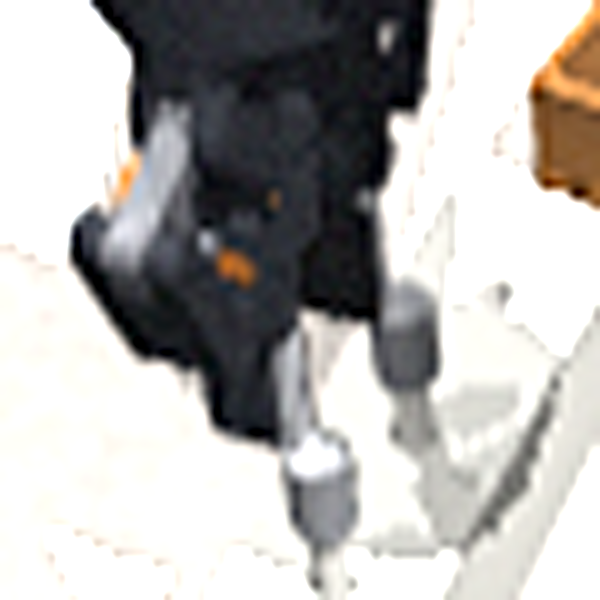

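Call:
drive_tool(
  increments=[
    [-0.2, [0, 0.008, 0], 0],
    [-0.2, [0, 0, 0], 0],
    [-0.2, [0, 0, 0.065], 0],
    [-0.2, [0, 0, 0.065], 0],
    [-0.2, [0, 0, 0.06], 0],
    [-0.2, [0, 0, 0], 0],
    [-0.2, [0, 0, 0], 0],
  ],
)

```text
clock: 4.7
position: [577.4, -165.0, 75.5]
ee_rot: [0.744, -0.668, 0.001, -0.0]
contact_force: [-0.4, 0.8, 1.0]
gripper_width: 33.9
```

Call:
drive_tool(
  increments=[
    [-1, [0, 0, 0], 0],
    [-1, [0, 0, 0], 0],
    [-1, [0, 0, 0], 0],
    [-1, [0, 0, 0], 0],
    [-1, [0, 0, 0], 0],
  ],
)

```text
clock: 5.32
position: [577.5, -165.0, 75.7]
ee_rot: [0.744, -0.668, 0.001, -0.0]
contact_force: [-0.0, 0.1, 5.2]
gripper_width: 14.1
```

```bash
python3 -c "
from h import *
s=read_state();plan();print(s['wrist_torque'])"
```

```text
pos [ 577.5 -165.    75.7] yaw -83.84 F [-0.   0.1  5.2] w 14.1 t 5.33
[ 0.06779874  0.0965386  -0.02209212]
```

Call:
drive_tool(
  increments=[
    [-1, [0, 0, -0.05], 0],
    [-1, [0, 0, -0.1], 0],
    [-1, [0, 0, -0.15], 0],
    [-1, [0, 0, -0.15], 0],
    [-1, [0, 0, -0.15], 0],
    [-1, [0, 0, 0], 0],
    [-1, [0, 0, 0], 0],
  ],
)

```text
clock: 6.2
position: [575.8, -164.6, 254.1]
ee_rot: [0.744, -0.668, -0.001, 0.0]
contact_force: [-0.5, -0.2, -1.2]
gripper_width: 14.0
```

```bash
python3 -c "
from h import *
plan((572.8,110,250),(572.8,110,145))
snap('scene','s2',(170,100,290,230),5)"
```

```text
pos [ 575.8 -164.6  254.1] yaw -83.89 F [-0.5 -0.2 -1.2] w 14.0 t 6.2
[572.8 110.  250. ] total [-0.9111 -0.0875  0.0136] rows 5 each [-0.1822 -0.0175  0.0027]
[572.8 110.  145. ] total [0.   0.   0.35] rows 2 each [0.    0.    0.175]
```

View pics/s2.png

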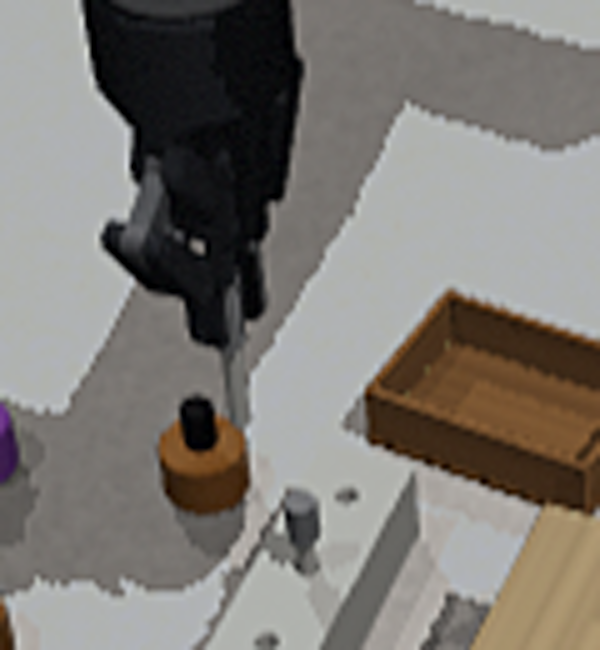

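The rod hangs straight from the jaws (tip around (237,425) in the crop). Next I'll carry it over vial1.

Call:
drive_tool(
  increments=[
    [-1, [-0.152, -0.014, 0], 0],
    [-1, [-0.152, -0.014, 0], 0],
    [-1, [-0.152, -0.014, 0], 0],
    [-1, [-0.152, -0.014, 0], 0],
    [-1, [-0.152, -0.014, 0], 0],
    [-1, [-0.152, -0.014, 0], 0],
    [-1, [0, 0, 0.15], 0],
    [-1, [0, 0, 0.15], 0],
    [-1, [0, 0, 0], 0],
    [-1, [0, 0, 0], 0],
  ],
)

```text
clock: 7.5
position: [573.4, 109.9, 165.6]
ee_rot: [0.744, -0.668, 0.001, -0.0]
contact_force: [0.2, 0.7, 0.2]
gripper_width: 14.3
```

```bash
python3 -c "
from h import *
plan((572.8,110,135),(572.8,110,76))
p=read_state()['position']
X=p+[0,0,-66];print('tip',((proj('scene',X)-[280,180]+.5)*6-.5),((proj('top',X)-[150,150]+.5)*6-.5))
snap('scene','s3',(280,180,400,280),6);snap('top','t3',(150,150,270,250),6)"
```

```text
pos [573.4 109.9 165.6] yaw -83.84 F [0.2 0.7 0.2] w 14.3 t 7.5
[572.8 110.  135. ] total [-0.0006  0.002   0.1018] rows 1 each [-0.0006  0.002   0.1018]
[572.8 110.   76. ] total [0.     0.     0.1967] rows 1 each [0.     0.     0.1967]
tip [[331.79823339 449.13002031]] [[307.31508776 378.11180059]]
```

View pics/s3.png

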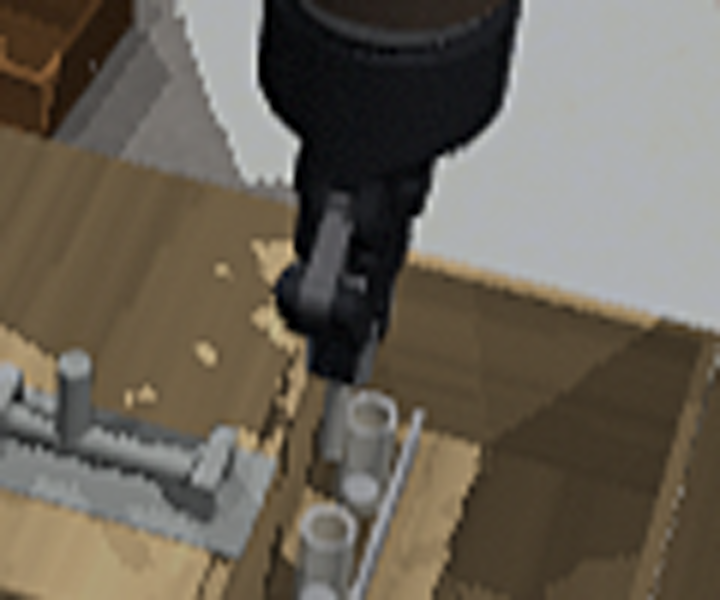

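View pics/t3.png

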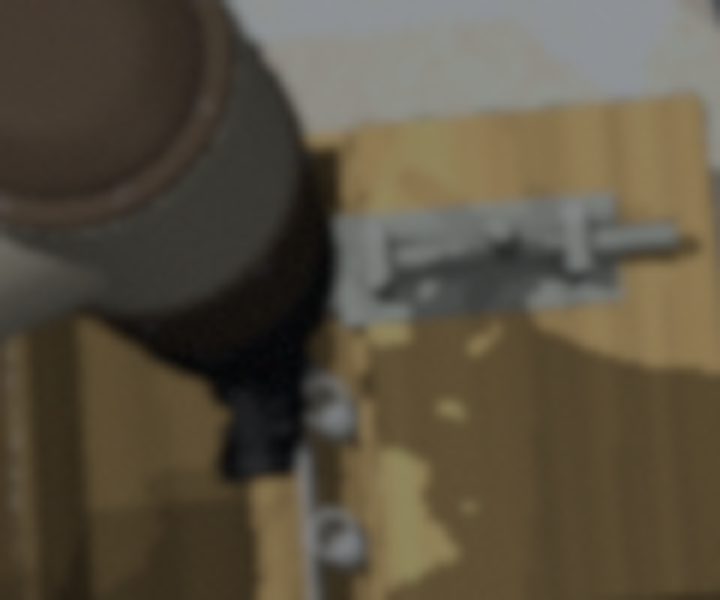

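```bash
python3 -c "
from h import *
p=read_state()['position']
for z in(56,97,100):
  print(z,((proj('scene',[p[0],p[1],z])-[280,180]+.5)*6-.5))
for d in((3,0,0),(0,3,0)): print(d,((proj('scene',np.array([p[0],p[1],56])+d)-[280,180]+.5)*6-.5))
"
```

```text
56 [[322.49349119 525.01981883]]
97 [[331.49467403 454.78483508]]
100 [[332.17372156 449.48632114]]
(3, 0, 0) [[319.27140865 531.08400771]]
(0, 3, 0) [[330.26460727 528.06376473]]
```

Call:
drive_tool(
  increments=[
    [-1, [-0.0035, 0.001, 0.08], 0],
    [-1, [0, 0, 0.06], 0],
    [-1, [0, 0, 0], 0],
    [-1, [0, 0, 0], 0],
  ],
)

```text
clock: 8.1
position: [573.2, 111.2, 124.4]
ee_rot: [0.744, -0.668, 0.001, -0.001]
contact_force: [-0.2, 0.4, -0.9]
gripper_width: 14.3
```

```bash
python3 -c "
from h import *
plan((572.8,111,76))
snap('scene','s4',(300,230,360,290),10)"
```

```text
pos [573.2 111.2 124.4] yaw -83.86 F [-0.2  0.4 -0.9] w 14.3 t 8.1
[572.8 111.   76. ] total [0.0004 0.0016 0.1612] rows 1 each [0.0004 0.0016 0.1612]
```

View pics/s4.png

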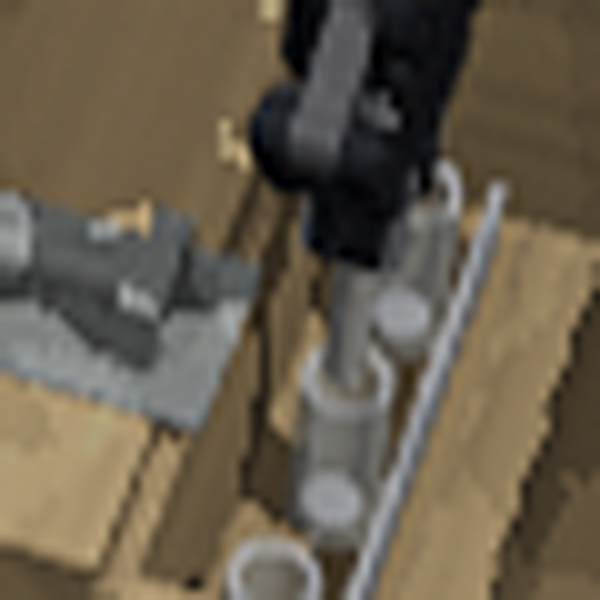

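Call:
drive_tool(
  increments=[
    [-1, [0, 0.001, 0.05], 0],
    [-1, [0, 0, 0.05], 0],
    [-1, [0, 0, 0.04], 0],
    [-1, [0, 0, 0], 0],
    [-1, [0, 0, 0], 0],
  ],
)

```text
clock: 8.78
position: [572.1, 110.9, 80.6]
ee_rot: [0.744, -0.668, 0.0, 0.0]
contact_force: [-0.2, -0.6, -0.1]
gripper_width: 14.4
```

Call:
drive_tool(
  increments=[
    [-1, [0, 0, 0.01], 0],
    [-1, [0, 0, 0.008], 0],
    [-1, [0, 0, 0], 0],
    [-1, [0, 0, 0], 0],
  ],
)

```text
clock: 9.28
position: [572.1, 111.0, 75.8]
ee_rot: [0.744, -0.668, 0.0, -0.0]
contact_force: [-1.0, -0.6, 3.5]
gripper_width: 14.4
```

Call:
drive_tool(
  increments=[
    [-0.35, [0, 0, 0], 0],
    [-0.35, [0, 0, 0], 0],
    [-0.35, [0, 0, 0], 0],
    [-0.35, [0, 0, -0.05], 0],
    [-0.35, [0, 0, -0.1], 0],
    [-0.35, [0, 0, -0.2], 0],
    [-0.35, [0, 0, -0.2], 0],
    [-0.35, [0, 0, 0], 0],
    [-0.35, [0, 0, 0], 0],
  ],
)

```text
clock: 10.4
position: [571.5, 110.8, 240.9]
ee_rot: [0.744, -0.668, -0.0, -0.001]
contact_force: [-0.7, 0.2, -1.1]
gripper_width: 27.9
```

```bash
python3 -c "
from h import *
plan((530,-171.5,240),(530,-171.5,130),(530,-171.5,76))
snap('scene','s5',(300,210,400,300),7)"
```

```text
pos [571.5 110.8 240.9] yaw -83.88 F [-0.7  0.2 -1.1] w 27.9 t 10.4
[ 530.  -171.5  240. ] total [0.9211 0.2378 0.0029] rows 5 each [0.1842 0.0476 0.0006]
[ 530.  -171.5  130. ] total [0.     0.     0.3667] rows 2 each [0.     0.     0.1833]
[ 530.  -171.5   76. ] total [0.   0.   0.18] rows 1 each [0.   0.   0.18]
```

View pics/s5.png

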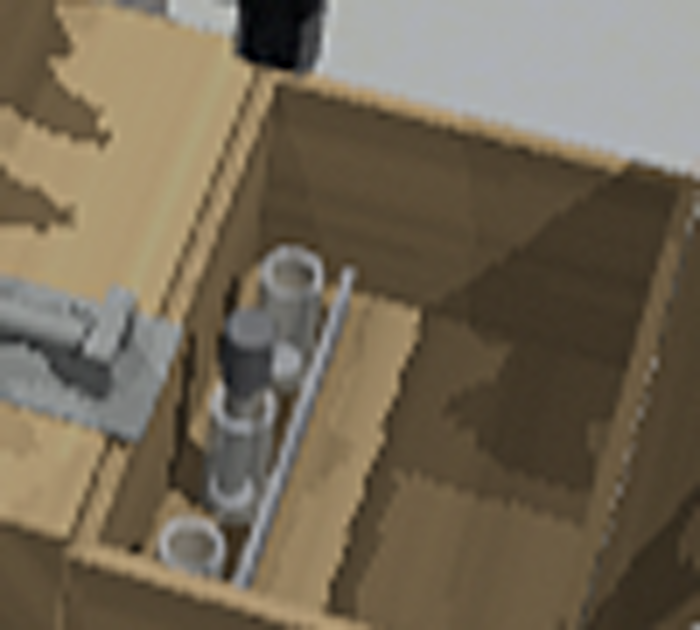

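Rod A stands in vial1 (head around (250,345), rim below it). Next is rod B.

Call:
drive_tool(
  increments=[
    [-0.2, [0.154, 0.04, 0], 0],
    [-0.2, [0.154, 0.04, 0], 0],
    [-0.2, [0.154, 0.04, 0], 0],
    [-0.2, [0.154, 0.04, 0], 0],
    [-0.2, [0.154, 0.04, 0], 0],
    [-0.2, [0.154, 0.04, 0], 0],
    [-0.2, [0, 0, 0], 0],
    [-0.2, [0, 0, 0.18], 0],
    [-0.2, [0, 0, 0.18], 0],
    [-0.2, [0, 0, 0], 0],
    [-0.2, [0, 0, 0], 0],
  ],
)

```text
clock: 11.82
position: [531.3, -172.2, 133.6]
ee_rot: [0.744, -0.668, 0.001, -0.0]
contact_force: [-1.0, -0.5, 0.3]
gripper_width: 34.1
```

```bash
python3 -c "
from h import *
plan((529.5,-171.8,76))"
```

```text
pos [ 531.3 -172.2  133.6] yaw -83.78 F [-1.  -0.5  0.3] w 34.1 t 11.82
[ 529.5 -171.8   76. ] total [-0.0021  0.0057  0.192 ] rows 1 each [-0.0021  0.0057  0.192 ]
```

Call:
drive_tool(
  increments=[
    [-0.2, [-0.001, 0.006, 0], 0],
    [-0.2, [0, 0, 0.065], 0],
    [-0.2, [0, 0, 0.065], 0],
    [-0.2, [0, 0, 0.062], 0],
    [-0.2, [0, 0, 0], 0],
    [-0.2, [0, 0, 0], 0],
    [-1, [0, 0, 0], 0],
    [-1, [0, 0, 0], 0],
    [-1, [0, 0, 0], 0],
    [-1, [0, 0, 0], 0],
    [-1, [0, 0, 0], 0],
  ],
)

```text
clock: 13.2
position: [528.9, -172.5, 76.0]
ee_rot: [0.744, -0.668, 0.001, -0.0]
contact_force: [-0.2, 0.7, 5.3]
gripper_width: 14.4
```

Call:
drive_tool(
  increments=[
    [-1, [0, 0, -0.05], 0],
    [-1, [0, 0, -0.1], 0],
    [-1, [0, 0, -0.15], 0],
    [-1, [0, 0, -0.15], 0],
    [-1, [0, 0, -0.15], 0],
    [-1, [0, 0, 0], 0],
    [-1, [0, 0, 0], 0],
  ],
)

```text
clock: 14.08
position: [527.3, -172.1, 254.4]
ee_rot: [0.744, -0.668, -0.001, -0.0]
contact_force: [-0.3, 0.2, -1.0]
gripper_width: 14.5
```

```bash
python3 -c "
from h import *
plan((518.1,105.3,250),(518.1,105.3,125))"
```

```text
pos [ 527.3 -172.1  254.4] yaw -83.89 F [-0.3  0.2 -1. ] w 14.5 t 14.07
[518.1 105.3 250. ] total [-0.9227 -0.0678  0.0148] rows 5 each [-0.1845 -0.0136  0.003 ]
[518.1 105.3 125. ] total [0.     0.     0.4167] rows 3 each [0.     0.     0.1389]
```

Call:
drive_tool(
  increments=[
    [-1, [-0.154, -0.012, 0], 0],
    [-1, [-0.154, -0.012, 0], 0],
    [-1, [-0.154, -0.012, 0], 0],
    [-1, [-0.154, -0.012, 0], 0],
    [-1, [-0.154, -0.012, 0], 0],
    [-1, [-0.154, -0.012, 0], 0],
    [-1, [0, 0, 0.14], 0],
    [-1, [0, 0, 0.14], 0],
    [-1, [0, 0, 0.12], 0],
    [-1, [0, 0, 0], 0],
    [-1, [0, 0, 0], 0],
  ],
)

```text
clock: 15.45
position: [520.5, 105.7, 135.3]
ee_rot: [0.744, -0.668, 0.0, -0.0]
contact_force: [-0.7, 0.5, 0.3]
gripper_width: 13.9
```

```bash
python3 -c "
from h import *
plan((518.1,105.3,76))
snap('scene','s6',(310,210,370,270),10)"
```

```text
pos [520.5 105.7 135.3] yaw -83.84 F [-0.7  0.5  0.3] w 13.9 t 15.45
[518.1 105.3  76. ] total [0.0004 0.0081 0.1975] rows 1 each [0.0004 0.0081 0.1975]
```

View pics/s6.png

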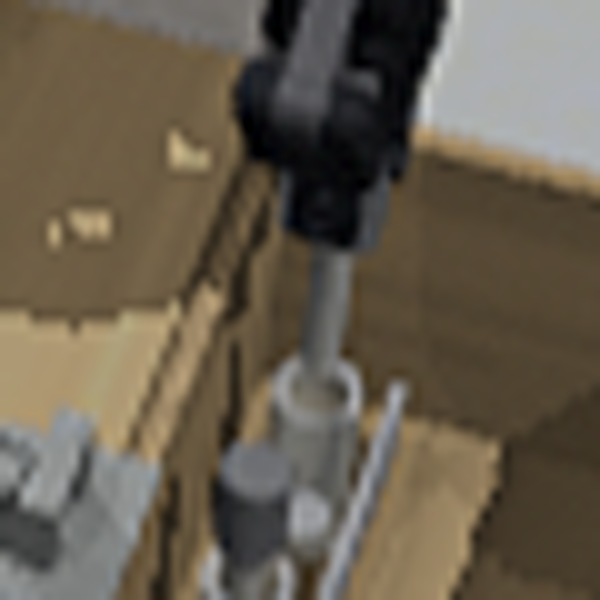

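Call:
drive_tool(
  increments=[
    [-1, [0, 0.008, 0], 0],
    [-1, [0, 0, 0.05], 0],
    [-1, [0, 0, 0.05], 0],
    [-1, [0, 0, 0.05], 0],
    [-1, [0, 0, 0.04], 0],
    [-1, [0, 0, 0], 0],
    [-1, [0, 0, 0], 0],
  ],
)

```text
clock: 16.38
position: [517.5, 105.3, 77.2]
ee_rot: [0.744, -0.668, -0.0, 0.0]
contact_force: [-0.0, 0.7, -0.4]
gripper_width: 14.4
```

Call:
drive_tool(
  increments=[
    [-1, [0, 0, 0.007], 0],
    [-1, [0, 0, 0], 0],
    [-1, [0, 0, 0], 0],
  ],
)

```text
clock: 16.75
position: [517.8, 105.4, 76.0]
ee_rot: [0.744, -0.668, 0.0, -0.0]
contact_force: [-1.3, 0.0, 4.6]
gripper_width: 14.2
```

Bottom reached. I'll release, rise, and re-look at the jars.

Call:
drive_tool(
  increments=[
    [-0.35, [0, 0, 0], 0],
    [-0.35, [0, 0, 0], 0],
    [-0.35, [0, 0, 0], 0],
    [-0.35, [0, 0, -0.05], 0],
    [-0.35, [0, 0, -0.1], 0],
    [-0.35, [0, 0, -0.2], 0],
    [-0.35, [0, 0, -0.2], 0],
    [-0.35, [0, 0, 0], 0],
    [-0.35, [0, 0, 0], 0],
  ],
)

```text
clock: 17.88
position: [517.1, 105.3, 241.1]
ee_rot: [0.744, -0.668, -0.0, -0.001]
contact_force: [-0.1, -0.4, -0.9]
gripper_width: 27.7
```

```bash
python3 -c "
from h import *
plan()
a=snap('scene','s7',(100,150,380,300),2.8);b=snap('top','t7',(140,150,430,290),2.7)
for n,im in(('top',b),('scene',a)):
    h=cv2.cvtColor(im,cv2.COLOR_BGR2HSV)
    m=cv2.inRange(h,(5,170,60),(16,255,255))
    k,l,st,ce=cv2.connectedComponentsWithStats(m)
    for i in range(1,k):
        if 80<st[i,4]<300: print(n,ce[i],st[i],onz(n,*ce[i],16))
"
```

```text
pos [517.1 105.3 241.1] yaw -83.88 F [-0.1 -0.4 -0.9] w 27.7 t 17.88
top [372.6        204.51111111] [366 197  16  15 135] [ 614.46548544 -317.91554132   16.        ]
top [357.57668712 262.75460123] [350 255  17  16 163] [ 464.66278463 -274.40459004   16.        ]
scene [211.86666667 193.62      ] [202 184  18  18 150] [ 468.83662648 -267.33787014   16.        ]
scene [163.46621622 228.50675676] [152 221  20  15 148] [ 622.52164907 -309.25474747   16.        ]
```

View pics/s7.png

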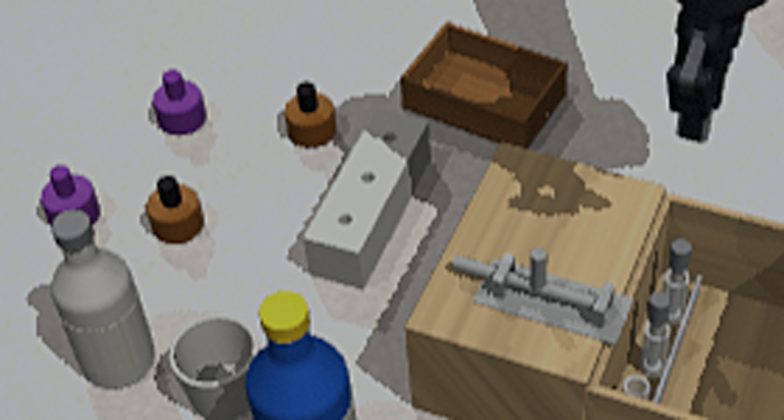

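View pics/t7.png

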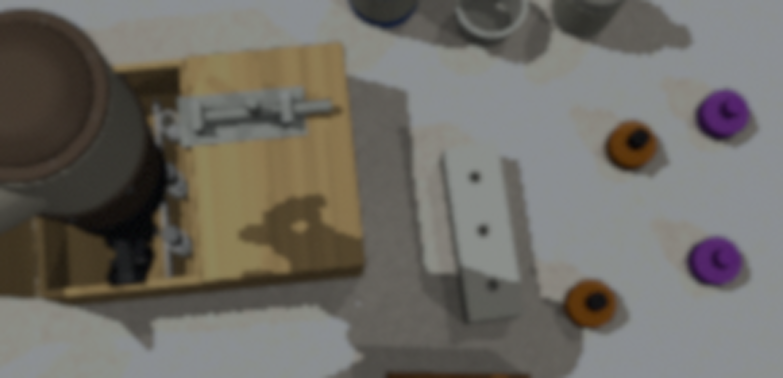

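```bash
python3 -c "
from h import *
print(onz('top',362,145,85),onz('scene',137,262,85),onz('top',321,153,30))
plan((465.8,-273,250),(465.8,-273,100),(465.8,-273,46))"
```

```text
[ 750.25672913 -279.6461462    85.        ] [ 768.07335743 -258.42169489   85.        ] [ 746.93792453 -184.82380464   30.        ]
pos [516.8 105.  239.5] yaw -83.88 F [ 0.4 -0.1  1.2] w 27.8 t 17.98
[ 465.8 -273.   250. ] total [ 1.2347  0.3033 -0.0349] rows 7 each [ 0.1764  0.0433 -0.005 ]
[ 465.8 -273.   100. ] total [0.  0.  0.5] rows 3 each [0.     0.     0.1667]
[ 465.8 -273.    46. ] total [0.   0.   0.18] rows 1 each [0.   0.   0.18]
```

Call:
drive_tool(
  increments=[
    [0, [0.176, 0.043, -0.005], 0],
    [0, [0.176, 0.043, -0.005], 0],
    [0, [0.176, 0.043, -0.005], 0],
    [0, [0.176, 0.043, -0.005], 0],
    [0, [0.176, 0.043, -0.005], 0],
    [0, [0.176, 0.043, -0.005], 0],
    [0, [0.176, 0.043, -0.005], 0],
    [0, [0, 0, 0.166], 0],
    [0, [0, 0, 0.166], 0],
    [0, [0, 0, 0.166], 0],
    [0, [0, 0, 0], 0],
    [0, [0, 0, 0], 0],
  ],
)

```text
clock: 19.48
position: [468.2, -272.2, 102.7]
ee_rot: [0.744, -0.668, 0.001, 0.0]
contact_force: [-0.2, -0.3, 0.7]
gripper_width: 42.9
```

```bash
python3 -c "
from h import *
plan((465.8,-273,46))
snap('scene','s8',(160,120,260,220),6)"
```

```text
pos [ 468.2 -272.2  102.7] yaw -83.82 F [-0.2 -0.3  0.7] w 42.9 t 19.48
[ 465.8 -273.    46. ] total [0.0017 0.0084 0.1889] rows 1 each [0.0017 0.0084 0.1889]
```

View pics/s8.png

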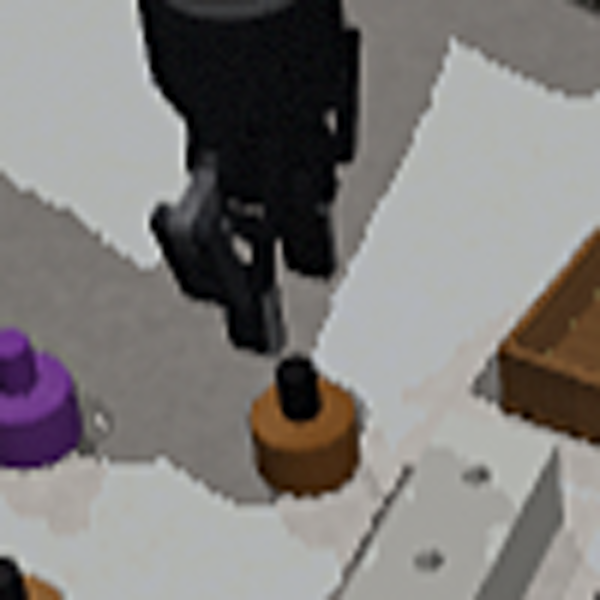

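Call:
drive_tool(
  increments=[
    [0, [0.001, 0.008, 0.06], 0],
    [0, [0, 0, 0.06], 0],
    [0, [0, 0, 0.066], 0],
    [0, [0, 0, 0], 0],
    [0, [0, 0, 0], 0],
  ],
)

```text
clock: 20.15
position: [466.3, -272.7, 47.7]
ee_rot: [0.744, -0.668, 0.002, -0.001]
contact_force: [-0.3, 0.1, 0.2]
gripper_width: 42.8
```

Call:
drive_tool(
  increments=[
    [-1, [0, 0, 0.004], 0],
    [-1, [0, 0, 0], 0],
    [-1, [0, 0, 0], 0],
    [-1, [0, 0, 0], 0],
    [-1, [0, 0, 0], 0],
    [-1, [0, 0, 0], 0],
  ],
)

```text
clock: 20.9
position: [465.4, -272.6, 45.6]
ee_rot: [0.744, -0.668, 0.001, -0.0]
contact_force: [-1.0, 0.7, 6.6]
gripper_width: 15.7
```

Call:
drive_tool(
  increments=[
    [-1, [0, 0, -0.05], 0],
    [-1, [0, 0, -0.1], 0],
    [-1, [0, 0, -0.17], 0],
    [-1, [0, 0, -0.17], 0],
    [-1, [0, 0, -0.17], 0],
    [-1, [0, 0, 0], 0],
    [-1, [0, 0, 0], 0],
  ],
)

```text
clock: 21.78
position: [464.1, -271.9, 242.2]
ee_rot: [0.744, -0.668, -0.001, -0.0]
contact_force: [-0.6, -0.1, -2.1]
gripper_width: 15.9
```

```bash
python3 -c "
from h import *
plan((520.6,168,245),(520.6,168,60))
snap('scene','s9',(160,60,260,220),4)"
```

```text
pos [ 464.1 -271.9  242.2] yaw -83.9 F [-0.6 -0.1 -2.1] w 15.9 t 21.77
[520.6 168.  245. ] total [-1.4379 -0.3432 -0.0094] rows 8 each [-0.1797 -0.0429 -0.0012]
[520.6 168.   60. ] total [0.     0.     0.6167] rows 4 each [0.     0.     0.1542]
```

View pics/s9.png

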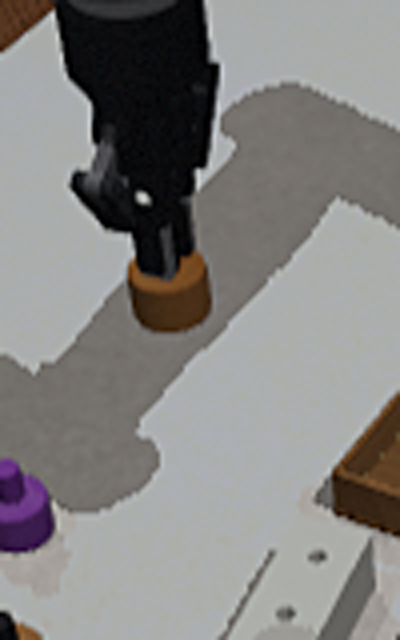

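Jar held upright at (170,290). I'll carry it to the locker.

Call:
drive_tool(
  increments=[
    [-1, [-0.16, -0.038, 0], 0],
    [-1, [-0.16, -0.038, 0], 0],
    [-1, [-0.16, -0.038, 0], 0],
    [-1, [-0.16, -0.038, 0], 0],
    [-1, [-0.16, -0.038, 0], 0],
    [-1, [-0.16, -0.038, 0], 0],
    [-1, [-0.16, -0.038, 0], 0],
    [-1, [-0.16, -0.038, 0], 0],
    [-1, [-0.16, -0.038, 0], 0],
    [-1, [0, 0, 0.12], 0],
    [-1, [0, 0, 0.12], 0],
    [-1, [0, 0, 0], 0],
    [-1, [0, 0, 0], 0],
  ],
)

```text
clock: 23.45
position: [521.4, 168.2, 171.1]
ee_rot: [0.744, -0.668, 0.0, -0.0]
contact_force: [-0.0, 0.3, -0.5]
gripper_width: 15.6
```

```bash
python3 -c "
from h import *
plan((520.6,168,70),(520.6,168,55))
snap('scene','s10',(300,150,440,290),5)"
```

```text
pos [521.4 168.2 171.1] yaw -83.85 F [-0.   0.3 -0.5] w 15.6 t 23.45
[520.6 168.   70. ] total [2.00e-04 2.60e-03 3.37e-01] rows 2 each [1.000e-04 1.300e-03 1.685e-01]
[520.6 168.   55. ] total [0.   0.   0.05] rows 1 each [0.   0.   0.05]
```

View pics/s10.png

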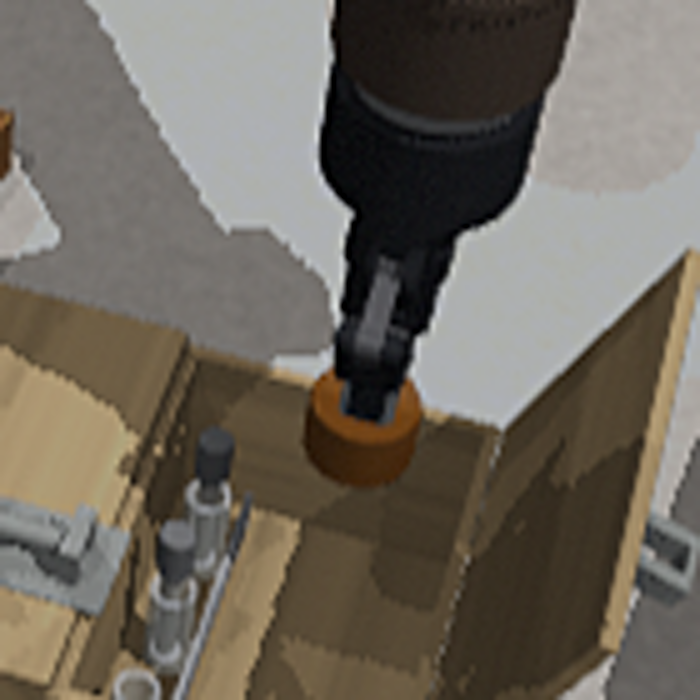

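Call:
drive_tool(
  increments=[
    [-1, [0, 0.002, 0.1], 0],
    [-1, [0, 0, 0.1], 0],
    [-1, [0, 0, 0.1], 0],
    [-1, [0, 0, 0.06], 0],
    [-1, [0, 0, 0.02], 0],
    [-1, [0, 0, 0], 0],
    [-1, [0, 0, 0], 0],
  ],
)

```text
clock: 24.38
position: [521.0, 168.6, 57.9]
ee_rot: [0.744, -0.668, 0.0, -0.001]
contact_force: [0.0, -0.1, -1.8]
gripper_width: 15.9
```

Call:
drive_tool(
  increments=[
    [-1, [0, 0, 0.01], 0],
    [-1, [0, 0, 0.01], 0],
    [-1, [0, 0, 0.005], 0],
    [-1, [0, 0, 0], 0],
    [-1, [0, 0, 0], 0],
  ],
)

```text
clock: 25.0
position: [520.4, 168.3, 51.6]
ee_rot: [0.744, -0.668, 0.0, -0.0]
contact_force: [-6.0, -1.2, 14.1]
gripper_width: 16.1
```

Call:
drive_tool(
  increments=[
    [-0.2, [0, 0, 0], 0],
    [-0.2, [0, 0, 0], 0],
    [-0.2, [0, 0, 0], 0],
    [-0.2, [0, 0, -0.04], 0],
    [-0.2, [0, 0, -0.1], 0],
    [-0.2, [0, 0, -0.2], 0],
    [-0.2, [0, 0, -0.2], 0],
    [-0.2, [0, 0, -0.1], 0],
    [-0.2, [0, 0, 0], 0],
  ],
)

```text
clock: 26.12
position: [520.9, 168.5, 244.3]
ee_rot: [0.744, -0.668, 0.001, -0.003]
contact_force: [-0.2, 0.5, -0.7]
gripper_width: 33.8
```

```bash
python3 -c "
from h import *
plan((615.6,-316.8,245),(615.6,-316.8,100))
a=snap('scene','s11',(100,150,400,300),2.6);b=snap('top','t11',(140,150,430,290),2.7)
for n,im in(('top',b),('scene',a)):
    h=cv2.cvtColor(im,cv2.COLOR_BGR2HSV)
    m=cv2.inRange(h,(5,170,60),(16,255,255))
    k,l,st,ce=cv2.connectedComponentsWithStats(m)
    for i in range(1,k):
        if 80<st[i,4]<300: print(n,ce[i],st[i],onz(n,*ce[i],16))
"
```

```text
pos [520.9 168.5 244.3] yaw -83.86 F [-0.2  0.5 -0.7] w 33.8 t 26.12
[ 615.6 -316.8  245. ] total [ 1.6423 -0.1408 -0.0022] rows 9 each [ 0.1825 -0.0156 -0.0002]
[ 615.6 -316.8  100. ] total [0.     0.     0.4833] rows 3 each [0.     0.     0.1611]
top [372.69343066 204.48175182] [366 197  16  15 137] [ 614.54515144 -318.16041665   16.        ]
top [181.48387097 238.44239631] [173 229  18  19 217] [522.52890212 168.71269934  16.        ]
scene [163.42857143 228.58503401] [152 221  20  15 147] [ 622.76827479 -309.1889336    16.        ]
scene [366.48627451 268.52941176] [356 257  21  24 255] [515.53856669 169.40128633  16.        ]
```

View pics/s11.png

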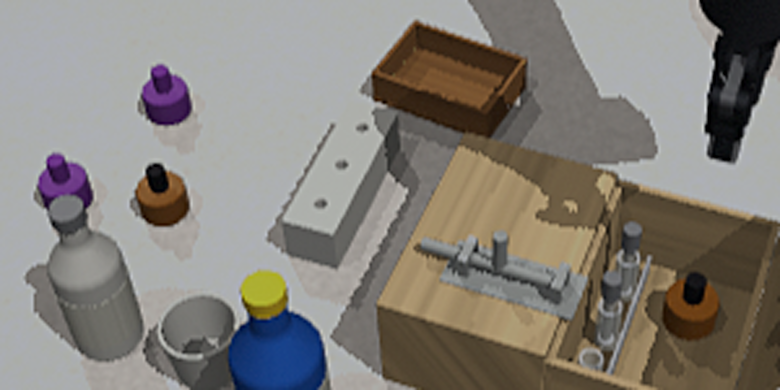

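The near jar stands upright in the locker at (690,305). Now the far jar.

Call:
drive_tool(
  increments=[
    [0, [0.182, -0.016, 0], 0],
    [0, [0.182, -0.016, 0], 0],
    [0, [0.182, -0.016, 0], 0],
    [0, [0.182, -0.016, 0], 0],
    [0, [0.182, -0.016, 0], 0],
    [0, [0.182, -0.016, 0], 0],
    [0, [0.182, -0.016, 0], 0],
    [0, [0.182, -0.015, 0], 0],
    [0, [0.182, -0.015, 0], 0],
    [0, [0, 0, 0.16], 0],
    [0, [0, 0, 0.16], 0],
    [0, [0, 0, 0.16], 0],
    [0, [0, 0, 0], 0],
    [0, [0, 0, 0], 0],
  ],
)

```text
clock: 27.98
position: [615.7, -316.4, 98.0]
ee_rot: [0.744, -0.668, 0.001, 0.0]
contact_force: [1.3, -0.5, 1.5]
gripper_width: 42.8
```

```bash
python3 -c "
from h import *
plan((615.6,-316.8,46))
snap('scene','s12',(110,150,230,260),5)"
```

```text
pos [ 615.7 -316.4   98. ] yaw -83.83 F [ 1.3 -0.5  1.5] w 42.8 t 27.98
[ 615.6 -316.8   46. ] total [0.0013 0.0006 0.1734] rows 1 each [0.0013 0.0006 0.1734]
```

View pics/s12.png

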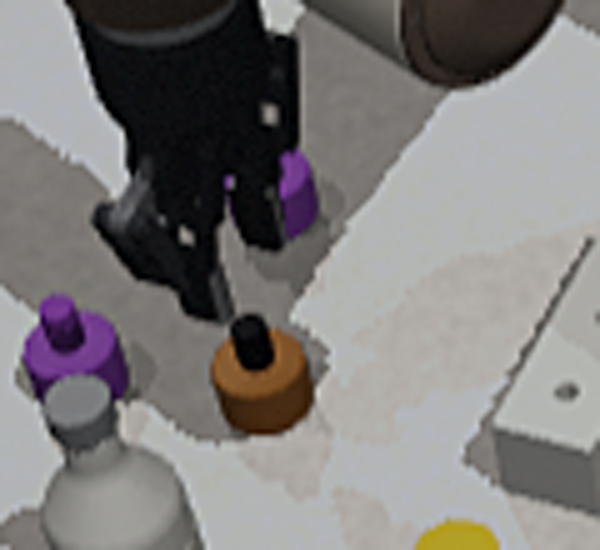

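Call:
drive_tool(
  increments=[
    [0, [0.001, 0.003, 0.055], 0],
    [0, [0, 0, 0.055], 0],
    [0, [0, 0, 0.06], 0],
    [0, [0, 0, 0], 0],
    [0, [0, 0, 0], 0],
  ],
)

```text
clock: 28.65
position: [614.4, -316.5, 46.1]
ee_rot: [0.744, -0.668, 0.0, 0.0]
contact_force: [0.4, -0.2, 0.1]
gripper_width: 42.9
```

Call:
drive_tool(
  increments=[
    [-1, [0, -0.002, 0], 0],
    [-1, [0, 0, 0], 0],
    [-1, [0, 0, 0], 0],
    [-1, [0, 0, 0], 0],
    [-1, [0, 0, 0], 0],
    [-1, [0, 0, 0], 0],
    [-1, [0, 0, -0.05], 0],
    [-1, [0, 0, -0.1], 0],
    [-1, [0, 0, -0.17], 0],
    [-1, [0, 0, -0.17], 0],
    [-1, [0, 0, -0.17], 0],
    [-1, [0, 0, 0], 0],
    [-1, [0, 0, 0], 0],
  ],
)

```text
clock: 30.28
position: [613.5, -315.7, 242.7]
ee_rot: [0.744, -0.669, -0.002, 0.0]
contact_force: [0.0, -0.3, -3.0]
gripper_width: 15.5
```

```bash
python3 -c "
from h import *
plan((610,177.6,245),(610,177.6,60))"
```

```text
pos [ 613.5 -315.7  242.7] yaw -83.91 F [ 0.  -0.3 -3. ] w 15.5 t 30.27
[610.  177.6 245. ] total [-1.6363 -0.1629 -0.0077] rows 9 each [-0.1818 -0.0181 -0.0009]
[610.  177.6  60. ] total [0.     0.     0.6167] rows 4 each [0.     0.     0.1542]
```

Call:
drive_tool(
  increments=[
    [-1, [-0.164, -0.016, 0], 0],
    [-1, [-0.164, -0.016, 0], 0],
    [-1, [-0.164, -0.016, 0], 0],
    [-1, [-0.164, -0.016, 0], 0],
    [-1, [-0.164, -0.016, 0], 0],
    [-1, [-0.164, -0.016, 0], 0],
    [-1, [-0.164, -0.016, 0], 0],
    [-1, [-0.164, -0.016, 0], 0],
    [-1, [-0.164, -0.016, 0], 0],
    [-1, [-0.164, -0.016, 0], 0],
    [-1, [0, 0, 0.12], 0],
    [-1, [0, 0, 0.12], 0],
    [-1, [0, 0, 0], 0],
    [-1, [0, 0, 0], 0],
  ],
)

```text
clock: 32.02
position: [610.3, 177.8, 172.4]
ee_rot: [0.744, -0.668, 0.0, 0.0]
contact_force: [0.8, -0.4, -0.1]
gripper_width: 15.6
```

```bash
python3 -c "
from h import *
plan((610,177.6,57))
snap('scene','s13',(290,150,430,330),4)"
```

```text
pos [610.3 177.8 172.4] yaw -83.86 F [ 0.8 -0.4 -0.1] w 15.6 t 32.02
[610.  177.6  57. ] total [0.0007 0.0011 0.3845] rows 2 each [0.0003 0.0006 0.1923]
```

View pics/s13.png

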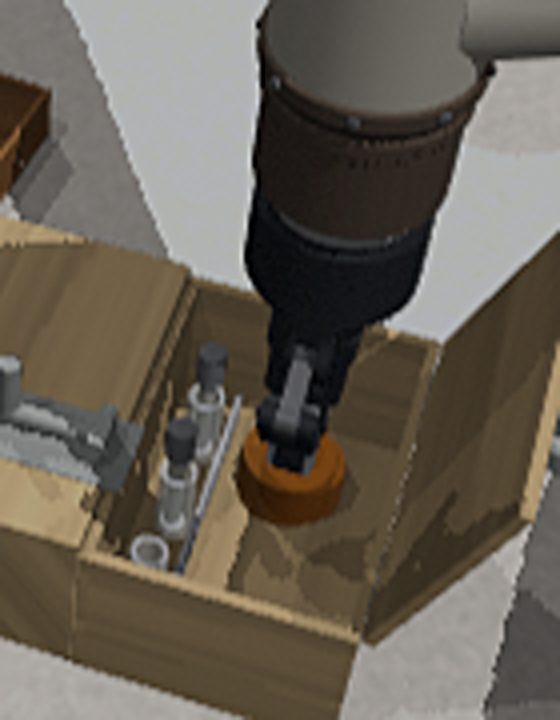

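```bash
python3 -c "
from h import *
print(read_state()['joints'])
snap('top','t13',(60,130,330,330),2.9)"
```

```text
[ 5.37900428e-01  4.55005145e-01 -6.10014499e-02  7.96356700e-04
 -1.05307155e+00 -4.31198949e-01]
```

View pics/t13.png

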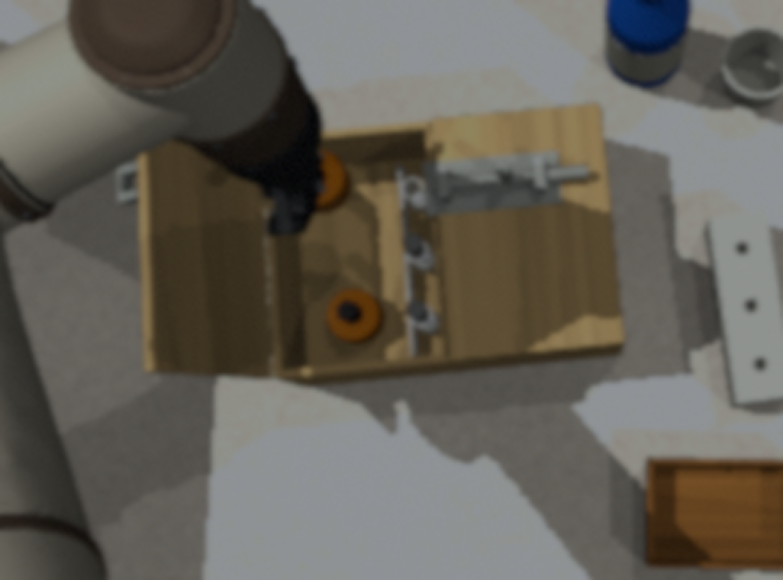

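Call:
drive_tool(
  increments=[
    [-1, [0, 0.001, 0.1], 0],
    [-1, [0, 0, 0.1], 0],
    [-1, [0, 0, 0.1], 0],
    [-1, [0, 0, 0.06], 0],
    [-1, [0, 0, 0.02], 0],
    [-1, [0, 0, 0], 0],
    [-1, [0, 0, 0], 0],
  ],
)

```text
clock: 33.0
position: [610.5, 178.4, 59.5]
ee_rot: [0.744, -0.668, 0.001, -0.001]
contact_force: [0.4, 0.1, -1.4]
gripper_width: 15.9
```

Call:
drive_tool(
  increments=[
    [-1, [0, 0, 0.01], 0],
    [-1, [0, 0, 0.01], 0],
    [-1, [0, 0, 0.005], 0],
    [-1, [0, 0, 0], 0],
    [-1, [0, 0, 0], 0],
  ],
)

```text
clock: 33.62
position: [609.9, 178.2, 53.0]
ee_rot: [0.744, -0.668, 0.0, -0.0]
contact_force: [-3.5, -0.3, 9.4]
gripper_width: 16.0
```

Call:
drive_tool(
  increments=[
    [-0.2, [0, 0, 0], 0],
    [-0.2, [0, 0, 0], 0],
    [-0.2, [0, 0, 0], 0],
    [-0.2, [0, 0, -0.04], 0],
    [-0.2, [0, 0, -0.1], 0],
    [-0.2, [0, 0, -0.2], 0],
    [-0.2, [0, 0, -0.2], 0],
    [-0.2, [0, 0, -0.2], 0],
    [-0.2, [0, 0, -0.1], 0],
    [-1, [0, 0, 0], 0],
  ],
)

```text
clock: 34.88
position: [611.1, 178.4, 307.1]
ee_rot: [0.744, -0.668, 0.002, -0.004]
contact_force: [0.7, 0.2, -0.4]
gripper_width: 17.1
```

```bash
python3 -c "
from h import *
plan()
snap('scene','s14',(100,150,450,330),2.2);snap('top','t14',(60,130,330,330),2.9)"
```

```text
pos [611.1 178.4 307.1] yaw -83.87 F [ 0.7  0.2 -0.4] w 17.1 t 34.88
```

View pics/s14.png

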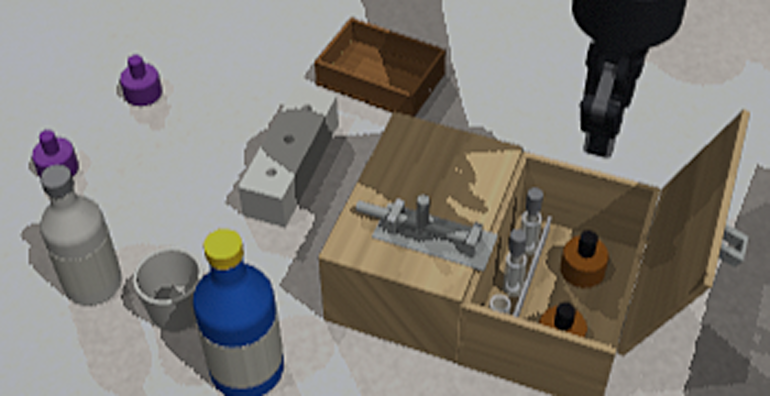

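View pics/t14.png

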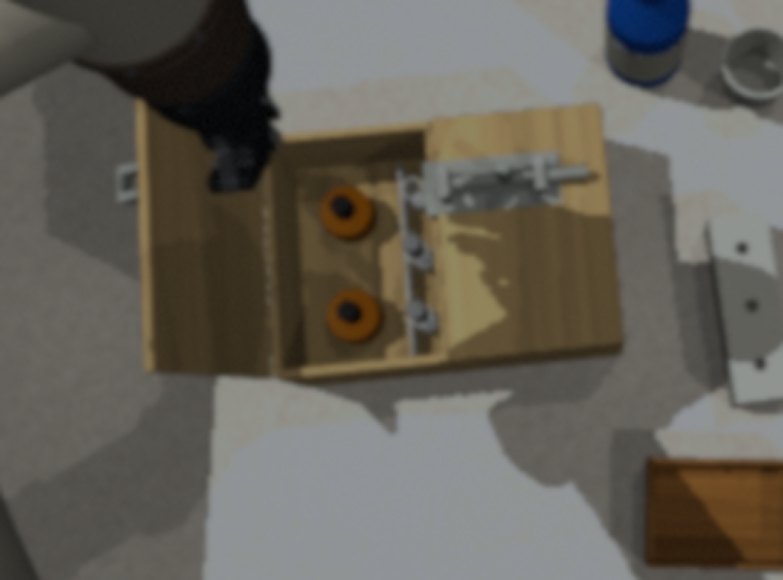

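```bash
python3 -c "
from h import *
def Z(x0,y0,s): return lambda u,v:((u+.5)/s-.5+x0,(v+.5)/s-.5+y0)
s,t=Z(100,150,2.2),Z(60,130,2.9)
R=np.array([[np.cos(.108),-np.sin(.108)],[np.sin(.108),np.cos(.108)]])
for a,b in(((744,114),(150,369)),((712,285),(138,102))):
  X,e=tri(s(*a),t(*b));l=R.T@(X[:2]-[567.3,154.7]);print(X,e,l,np.degrees(np.arctan2(X[2]-100,70-l[1])))
"
```

```text
[457.59366268 266.87547196 223.86963009] [np.float64(0.2848426633850306), np.float64(0.284842663385085)] [-96.97573837 123.34716505] 113.30018505667552
[649.70568713 291.1697956  223.39127159] [np.float64(1.2714295213040987), np.float64(1.271429521304169)] [ 96.63566664 126.79215399] 114.71475770805739
```

```bash
python3 -c "
from h import *
plan((518.1,330.4,300),(518.1,330.4,216))"
```

```text
pos [609.5 178.  302.4] yaw -83.89 F [-0.6 -0.3 -0.2] w 1.8 t 34.98
[518.1 330.4 300. ] total [-0.5377  0.2488  0.0081] rows 3 each [-0.1792  0.0829  0.0027]
[518.1 330.4 216. ] total [0.   0.   0.28] rows 2 each [0.   0.   0.14]
```

Call:
drive_tool(
  increments=[
    [-1, [-0.134, 0.062, 0], 0],
    [-1, [-0.134, 0.062, 0], 0],
    [-1, [-0.134, 0.062, 0], 0],
    [-1, [-0.134, 0.062, 0], 0],
    [-1, [0, 0, 0], 0],
    [-1, [0, 0, 0.14], 0],
    [-1, [0, 0, 0.14], 0],
    [-1, [0, 0, 0], 0],
    [-1, [0, 0, 0], 0],
  ],
)

```text
clock: 36.1
position: [519.6, 329.8, 219.8]
ee_rot: [0.744, -0.668, 0.001, -0.001]
contact_force: [0.5, 0.5, 0.8]
gripper_width: -0.4
```

```bash
python3 -c "
from h import *
plan()
snap('scene','s15',(250,80,530,330),2.7)"
```

```text
pos [519.6 329.8 219.8] yaw -83.88 F [0.5 0.5 0.8] w -0.4 t 36.1
```

View pics/s15.png

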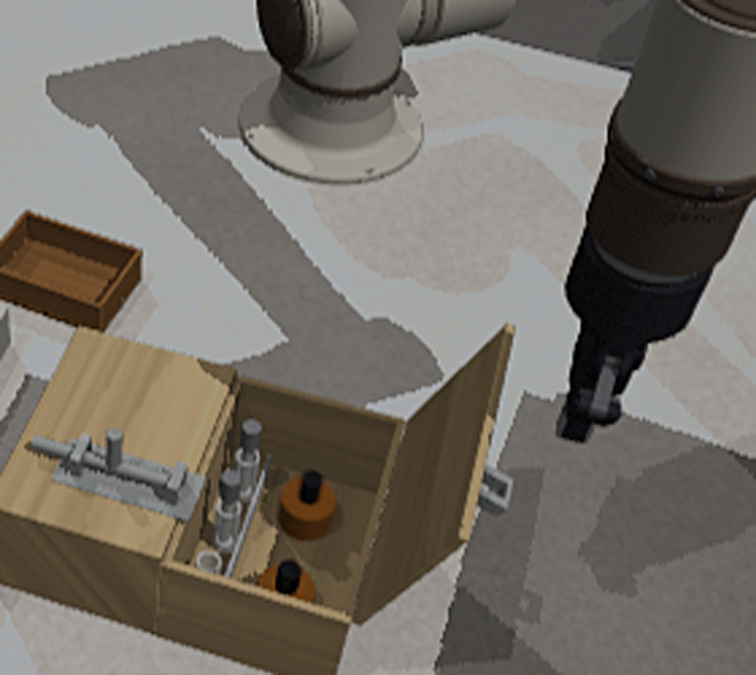

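Call:
drive_tool(
  increments=[
    [-1, [0.05, 0, 0], 0],
    [-1, [0.05, 0, 0], 0],
    [-1, [0.04, 0, 0], 0],
    [-1, [0.04, 0, 0], 0],
    [-1, [0.04, 0, 0], 0],
    [-1, [0.04, 0, 0], 0],
    [-1, [0.04, 0, 0.015], 0],
    [-1, [0, 0, 0], 0],
    [-1, [0, 0, 0], 0],
  ],
)

```text
clock: 37.28
position: [527.5, 239.3, 213.0]
ee_rot: [0.744, -0.669, -0.0, 0.002]
contact_force: [0.6, 0.4, -0.6]
gripper_width: -0.3
```

```bash
python3 -c "
from h import *
plan()
R=np.array([[np.cos(.108),-np.sin(.108)],[np.sin(.108),np.cos(.108)]]);print(R.T@(read_state()['position'][:2]-[567.3,154.7]))
snap('scene','s16',(250,80,530,330),2.7)"
```

```text
pos [527.5 239.3 213. ] yaw -83.91 F [ 0.6  0.4 -0.6] w -0.3 t 37.27
[-30.49518932  88.43342836]
```

View pics/s16.png

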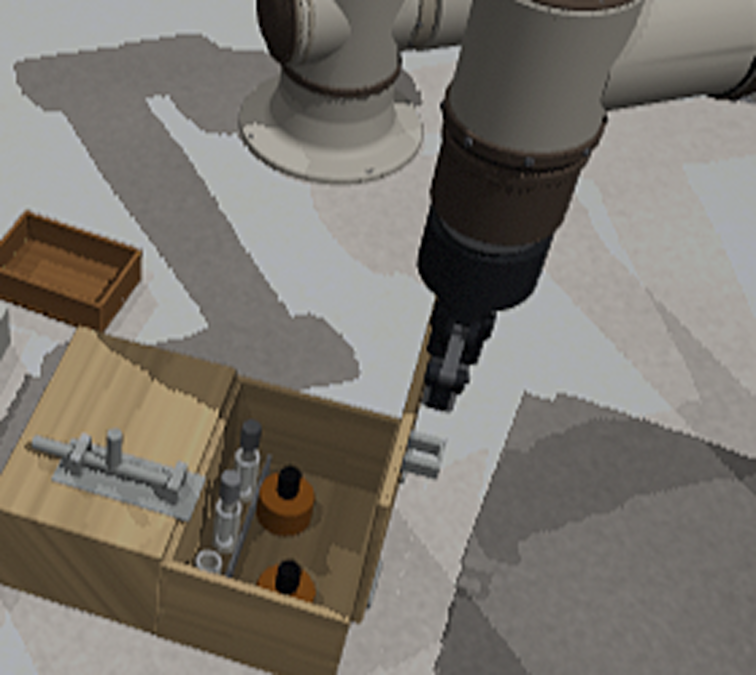

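```bash
python3 -c "
from h import *
R=np.array([[np.cos(.108),-np.sin(.108)],[np.sin(.108),np.cos(.108)]])
for f in('s15','s16'):
    im=cv2.imread(f'pics/{f}_raw.png');h=cv2.cvtColor(im,cv2.COLOR_BGR2HSV)
    m=cv2.inRange(h,(5,170,60),(16,255,255));k,l,st,ce=cv2.connectedComponentsWithStats(m)
    for i in range(1,k):
        if 60<st[i,4]<400 and ce[i][0]>300:
            X=onz('scene',*ce[i],22);print(f,ce[i],st[i],R.T@(X[:2]-[567.3,154.7]))
im=cv2.imread('pics/s16_raw.png')[240:310,310:400];cv2.imwrite('pics/s16c.png',cv2.resize(im,None,fx=8,fy=8,interpolation=cv2.INTER_CUBIC))
snap('top','t16',(60,130,330,330),2.9)
"
```

```text
s15 [364.51476793 267.55696203] [354 257  21  23 237] [-46.39139191  15.79745046]
s15 [362.54098361 297.54098361] [357 291  10  12  61] [31.88858096 30.92425373]
s16 [356.55378486 266.2749004 ] [346 255  20  23 251] [-43.63445681  -1.69237776]
s16 [362.54098361 297.54098361] [357 291  10  12  61] [31.88858096 30.92425373]
```

View pics/s16c.png

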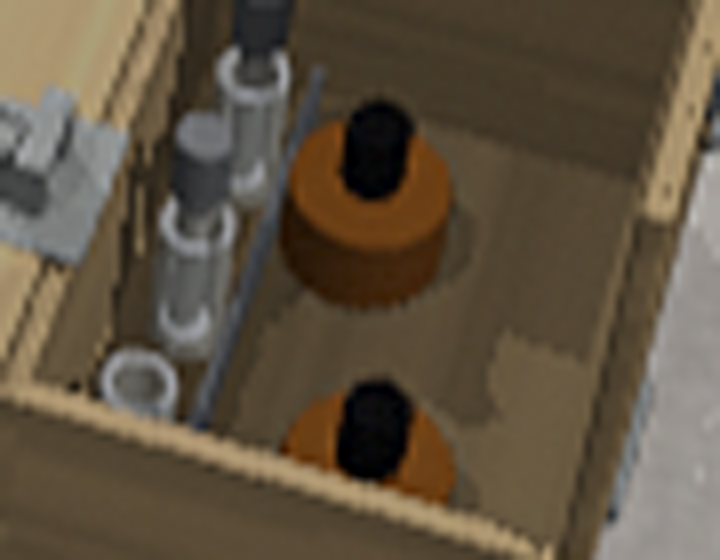

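View pics/t16.png

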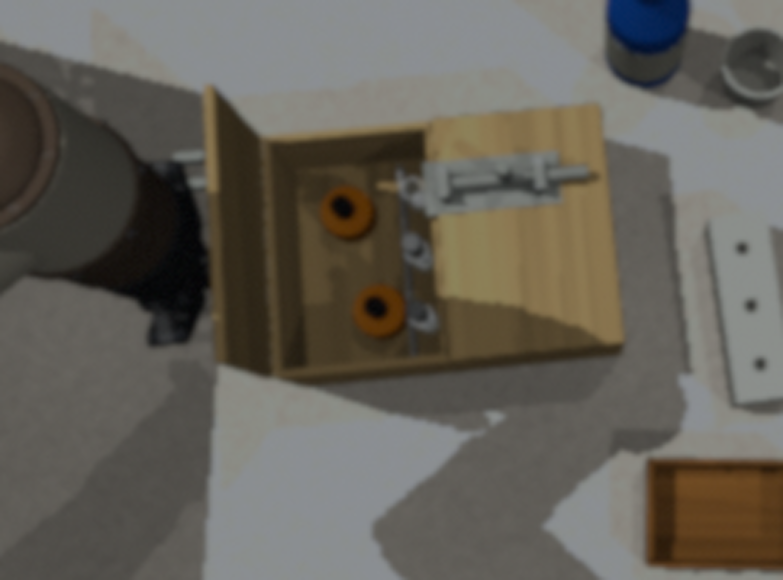

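Call:
drive_tool(
  increments=[
    [-1, [0.041, 0, 0.008], 0],
    [-1, [0.042, 0, 0.009], 0],
    [-1, [0.04, 0, 0.013], 0],
    [-1, [0.041, 0, 0.013], 0],
    [-1, [0.036, 0, 0.021], 0],
    [-1, [0.035, 0, 0.025], 0],
    [-1, [0, 0, 0], 0],
  ],
)

```text
clock: 38.25
position: [534.4, 168.6, 185.8]
ee_rot: [0.743, -0.669, -0.001, 0.002]
contact_force: [-0.6, 0.4, -0.0]
gripper_width: 0.1
```

```bash
python3 -c "
from h import *
plan()
snap('scene','s17',(250,80,530,330),2.7)"
```

```text
pos [534.4 168.6 185.8] yaw -83.97 F [-0.6  0.4 -0. ] w 0.1 t 38.25
```

View pics/s17.png

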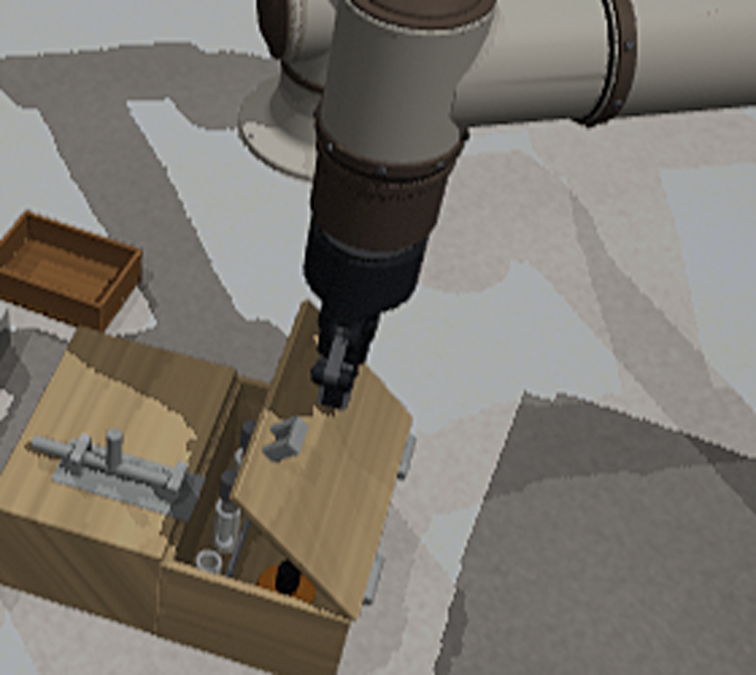

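Call:
drive_tool(
  increments=[
    [-1, [0.029, 0, 0.031], 0],
    [-1, [0.028, 0, 0.032], 0],
    [-1, [0.02, 0, 0.037], 0],
    [-1, [0.019, 0, 0.038], 0],
    [-1, [0.009, 0, 0.033], 0],
    [-1, [0.008, 0, 0.033], 0],
    [-1, [0, 0, 0], 0],
    [-1, [0, 0, 0], 0],
  ],
)

```text
clock: 39.3
position: [538.9, 136.7, 125.9]
ee_rot: [0.744, -0.668, -0.0, 0.0]
contact_force: [0.1, -0.6, 0.5]
gripper_width: 0.0
```

Call:
drive_tool(
  increments=[
    [-1, [0, 0, 0.015], 0],
    [-1, [0, 0, 0.01], 0],
    [-1, [0, 0, 0], 0],
    [-1, [0, 0, 0], 0],
  ],
)

```text
clock: 39.8
position: [539.5, 136.7, 119.1]
ee_rot: [0.744, -0.668, 0.0, -0.0]
contact_force: [-0.2, -1.2, 3.1]
gripper_width: 0.3
```

Call:
drive_tool(
  increments=[
    [-1, [0, 0, 0.008], 0],
    [-1, [0, 0, 0.006], 0],
    [-1, [0, 0, 0], 0],
    [-1, [0, 0, 0], 0],
  ],
)

```text
clock: 40.3
position: [539.7, 136.7, 118.9]
ee_rot: [0.744, -0.668, 0.001, -0.001]
contact_force: [-7.4, -0.9, 24.8]
gripper_width: 0.3
```

Call:
drive_tool(
  increments=[
    [-1, [0, 0, -0.05], 0],
    [-1, [0, 0, -0.15], 0],
    [-1, [0, 0, -0.2], 0],
    [-1, [-0.1, 0, -0.1], 0],
    [-1, [0, 0, 0], 0],
    [-1, [0, 0, 0], 0],
  ],
)

```text
clock: 41.05
position: [535.2, 166.3, 263.1]
ee_rot: [0.744, -0.668, -0.001, 0.001]
contact_force: [-0.6, -0.2, 0.1]
gripper_width: 0.4
```

```bash
python3 -c "
from h import *
plan()
R=np.array([[np.cos(.108),-np.sin(.108)],[np.sin(.108),np.cos(.108)]])
for l in((40,-135),(40,-128),(40,-95)): print(l,R@l+[567.3,154.7],proj('top',np.r_[R@l+[567.3,154.7],158]),proj('scene',np.r_[R@l+[567.3,154.7],158]))
snap('scene','s18',(230,170,410,320),4.2);snap('top','t18',(140,140,300,280),4.8)"
```

```text
pos [535.2 166.3 263.1] yaw -83.87 F [-0.6 -0.2  0.1] w 0.4 t 41.05
(40, -135) [621.61861967  24.79816184] [[235.82446883 186.96153924]] [[288.41566527 238.39326834]]
(40, -128) [620.86408847  31.7573775 ] [[232.70798501 187.2569353 ]] [[291.71853405 239.33671329]]
(40, -95) [617.30701285  64.5651085 ] [[217.99270873 188.65172342]] [[307.44820243 243.82980012]]
```

View pics/s18.png

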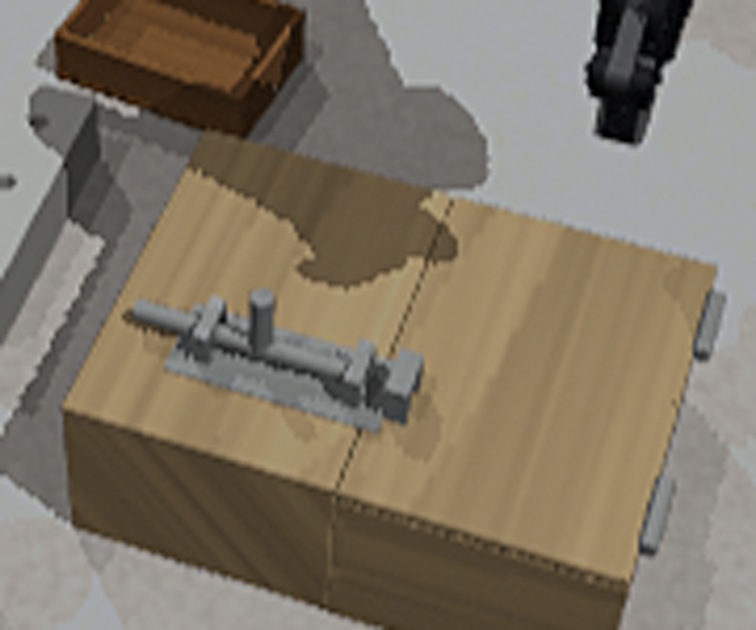

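View pics/t18.png

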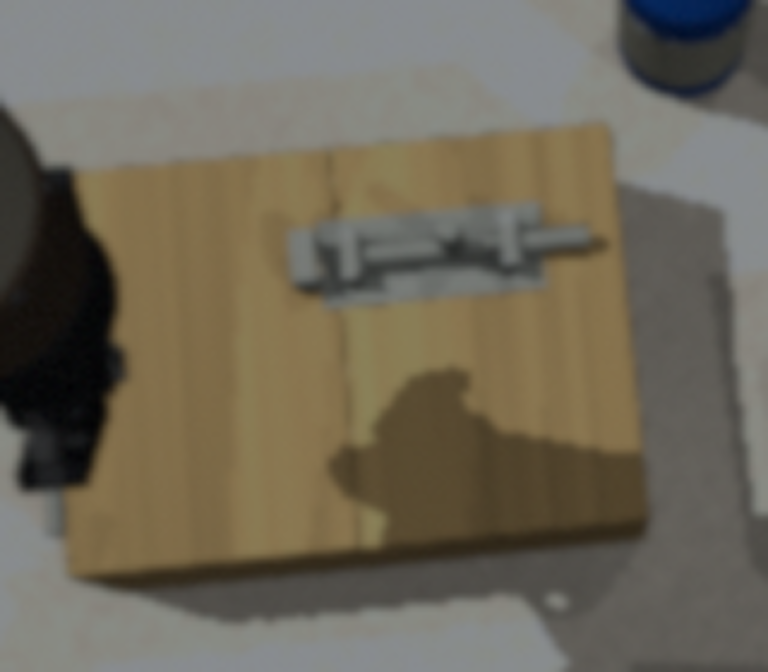

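```bash
python3 -c "
from h import *
plan((624.9,-5,260),(624.9,-5,149))"
```

```text
pos [535.3 165.8 262.7] yaw -83.9 F [ 0.1  0.6 -0.6] w -0.0 t 41.15
[624.9  -5.  260. ] total [ 0.5979 -0.2366  0.009 ] rows 4 each [ 0.1495 -0.0591  0.0022]
[624.9  -5.  149. ] total [0.   0.   0.37] rows 2 each [0.    0.    0.185]
```

Call:
drive_tool(
  increments=[
    [-1, [0.15, -0.059, 0], 0],
    [-1, [0.15, -0.059, 0], 0],
    [-1, [0.149, -0.059, 0], 0],
    [-1, [0.149, -0.059, 0], 0],
    [-1, [0, 0, 0], 0],
    [-1, [0, 0, 0.12], 0],
    [-1, [0, 0, 0.12], 0],
    [-1, [0, 0, 0.12], 0],
    [-1, [0, 0, 0], 0],
    [-1, [0, 0, 0], 0],
  ],
)

```text
clock: 42.4
position: [626.3, -4.1, 157.7]
ee_rot: [0.744, -0.668, 0.001, -0.0]
contact_force: [0.4, -0.2, -0.3]
gripper_width: 0.3
```

```bash
python3 -c "
from h import *
plan((624.9,-5,149))
snap('scene','s19',(220,150,400,300),4.2)"
```

```text
pos [626.3  -4.1 157.7] yaw -83.83 F [ 0.4 -0.2 -0.3] w 0.3 t 42.4
[624.9  -5.  149. ] total [0.0025 0.005  0.0289] rows 1 each [0.0025 0.005  0.0289]
```

View pics/s19.png

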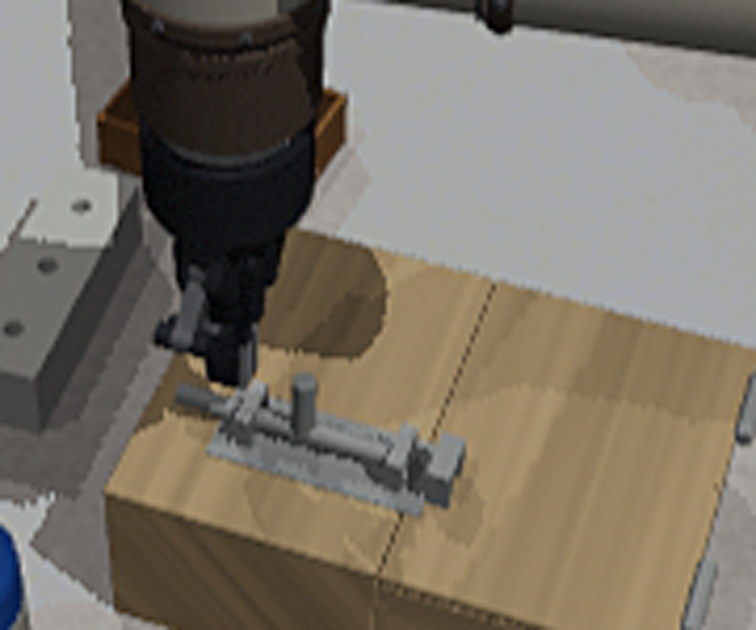

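Call:
drive_tool(
  increments=[
    [-1, [0, 0.004, 0.02], 0],
    [-1, [0, 0, 0.012], 0],
    [-1, [0, 0, 0], 0],
    [-1, [-0.03, 0, 0], 0],
    [-1, [-0.03, 0, 0], 0],
    [-1, [-0.03, 0, 0], 0],
    [-1, [-0.02, 0, 0], 0],
    [-1, [-0.02, 0, 0], 0],
    [-1, [-0.02, 0, 0], 0],
    [-1, [0, 0, 0], 0],
    [-1, [0, 0, 0], 0],
  ],
)

```text
clock: 43.82
position: [619.4, 40.7, 146.8]
ee_rot: [0.744, -0.668, -0.0, -0.0]
contact_force: [-0.5, -0.3, -1.2]
gripper_width: -0.1
```

```bash
python3 -c "
from h import *
plan()
R=np.array([[np.cos(.108),-np.sin(.108)],[np.sin(.108),np.cos(.108)]]);print(R.T@(read_state()['position'][:2]-[567.3,154.7]))
snap('scene','s20',(220,150,400,300),4.2)"
```

```text
pos [619.4  40.7 146.8] yaw -83.87 F [-0.5 -0.3 -1.2] w -0.1 t 43.83
[  39.53520086 -118.92803591]
```

View pics/s20.png

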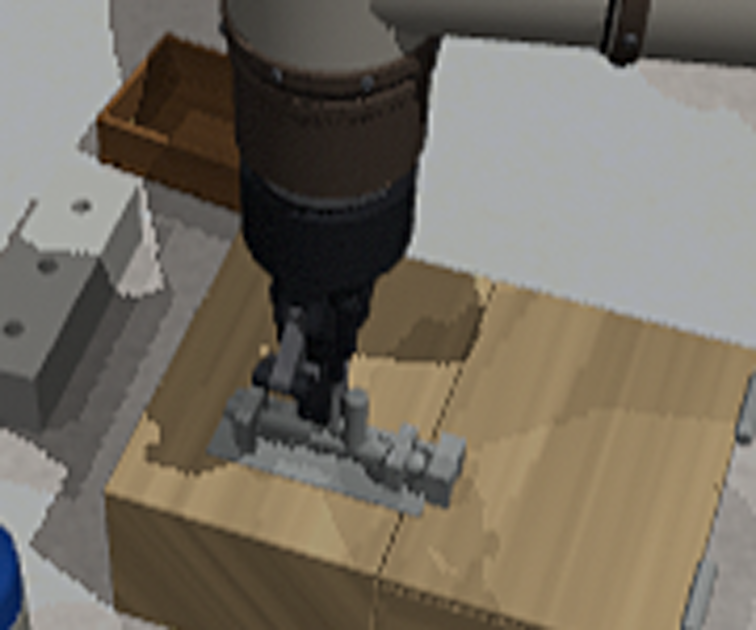

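Call:
drive_tool(
  increments=[
    [-1, [-0.012, 0, 0], 0],
    [-1, [-0.012, 0, 0], 0],
    [-1, [0, 0, 0], 0],
    [-1, [0, 0, 0], 0],
  ],
)

```text
clock: 44.38
position: [618.7, 47.5, 146.8]
ee_rot: [0.744, -0.668, -0.0, 0.0]
contact_force: [0.6, -1.8, -0.2]
gripper_width: -0.1
```

Call:
drive_tool(
  increments=[
    [-1, [-0.01, 0, 0], 0],
    [-1, [-0.01, 0, 0], 0],
    [-1, [0, 0, 0], 0],
    [-1, [0, 0, 0], 0],
  ],
)

```text
clock: 44.88
position: [618.5, 48.5, 146.9]
ee_rot: [0.743, -0.669, 0.002, 0.003]
contact_force: [4.4, -17.0, -2.6]
gripper_width: 0.1
```

Call:
drive_tool(
  increments=[
    [-1, [0.03, 0, 0], 0],
    [-1, [0.05, 0, 0], 0],
    [-1, [0, 0, -0.15], 0],
    [-1, [0, 0, -0.2], 0],
    [-1, [0.2, 0, 0], 0],
    [-1, [0.2, 0, 0], 0],
    [-1, [0, 0, 0], 0],
  ],
)

```text
clock: 45.75
position: [633.5, -93.2, 251.9]
ee_rot: [0.742, -0.67, 0.0, -0.0]
contact_force: [0.5, 1.0, 0.5]
gripper_width: -0.5
```

```bash
python3 -c "
from h import *
plan()
snap('scene','s21',(230,170,410,320),4.2);snap('top','t21',(140,140,300,280),4.8)"
```

```text
pos [633.5 -93.2 251.9] yaw -84.14 F [0.5 1.  0.5] w -0.5 t 45.75
```

View pics/s21.png

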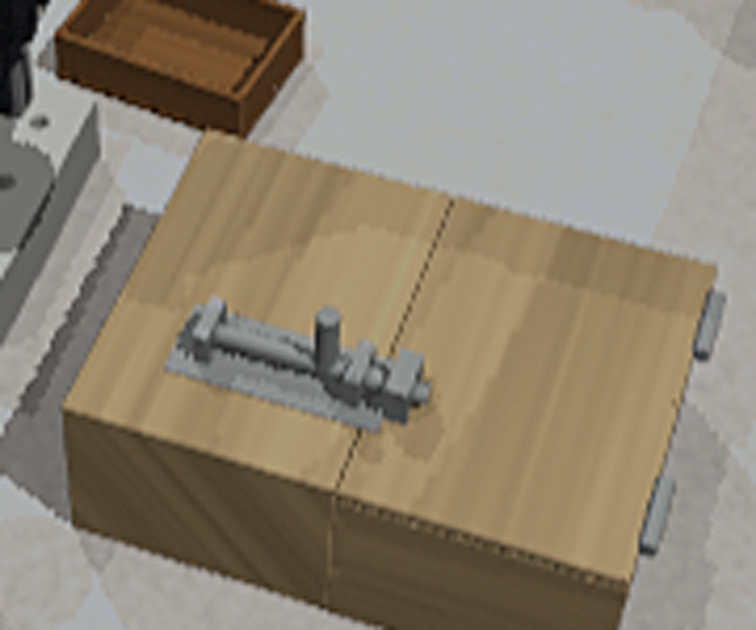

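View pics/t21.png

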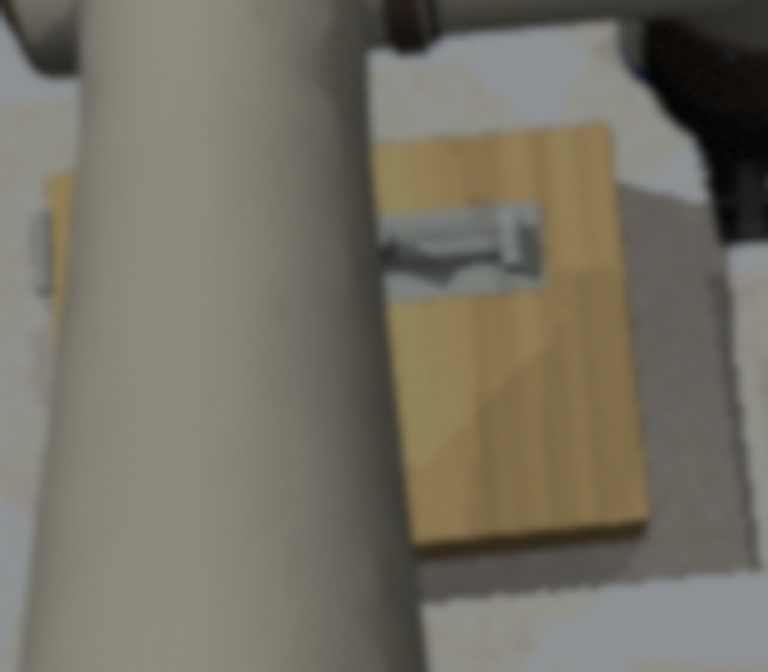

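```bash
python3 -c "
from h import *
snap('scene','s22',(60,130,460,350),2)"
```

```text
(no output)
```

View pics/s22.png

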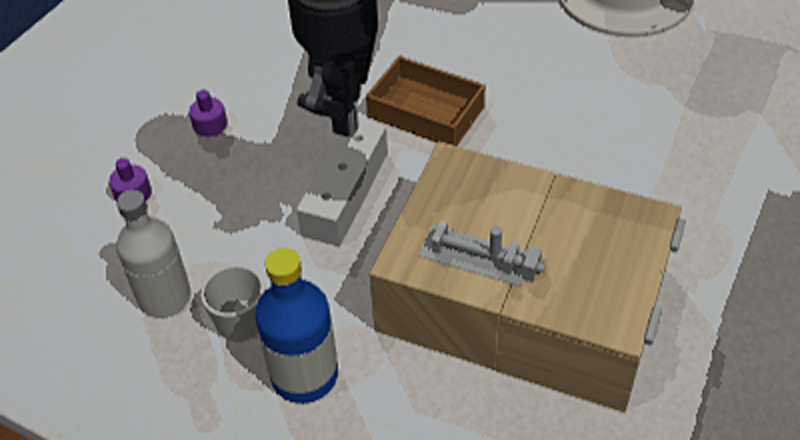

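The lid is shut, the bolt is through its keeper, the stand is empty, and the bottles, cup, tray and purple jars haven't moved. The arm is clear of everything.

```bash
python3 -c "
from bench import *
print(job_done())"
```

```text
the job is handed in; nothing more can be done
None
```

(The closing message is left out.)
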